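# View the blue-stained gel

## Task

The blue-stained gel is ready to be looked at: swing the viewer's amber cover right up, draw the blue gel cassette up out of its slot in the leaning drain rack by its two side edges, and set it down, never dropping the glass, so that it lies flat in the middle of the viewer's white window, its long sides running front to back like the window's. Then shut the cover over it and, only with the cover shut, press the green light button. Leave the other two cassettes in their slots and everything else on the bench where it stands.

Things in the scene. Friction and masses are not known exactly. Their poses are not given: they have to be found in the camera images.
- blue_cassette: the cassette to view: clear glass sandwich, blue gel and top strip, 100 x 60 x 6 mm, about 110 g. Origin at its centre; x along the 100 mm, pointing up the slot to its free top edge, y along the 60 mm, z out of the face that looks up and to the rack's front. In the rack it leans back 40 degrees from vertical, 2 mm play; its side edges are free from 45 mm above its lower edge.
- pink_cassette: same cassette with pink gel and top strip, stays in its slot; same axes
- cream_cassette: same cassette with cream gel and top strip, stays in its slot; same axes
- rack: fixed white drain rack with steel prongs, 205 (x) x 98 (y) mm, side cheeks 44 mm high, three slots 45 mm apart one behind the other. Origin at the centre of its underside, z up, front faces -x. The slots lean to +x, 40 degrees from vertical: a cassette slides out along its own x axis and is clear after 75 mm. Slot bottoms 18 mm above the bench.
- viewer: fixed white gel viewer, 190 (x) x 250 (y) x 55 mm. Origin at the centre of its underside, z up, front faces -x. Its top is a flat deck: the left part carries the window under the amber cover, the right strip (-y) the controls.
- window (a point): centre of the white window, flush with the deck (55 mm above the bench); the window measures 140 mm along x (front to back) by 106 mm along y; same axes as the viewer
- cover (a joint): angle of the amber cover: 0 shut, growing as its front rises, stop at 1.75 rad; it may start a little ajar. Stiff hinge: it stays where it is left. About 4 N at the handle moves it. The cover is 176 x 150 mm and 24 mm high, hollow below.
- cover_handle (a point): middle of the handle: a round steel bar 10 mm thick, 100 mm long along the viewer's y, held 38 mm in front of the cover's front edge; free space above, below and between bar and cover. Moves with the cover; with the cover shut it is 67 mm above the bench.
- cover_hinge (a point): middle of the cover's hinge line, at the far edge of the deck, parallel to the viewer's y, 55 mm above the bench. The handle bar is 214 mm in front of it and 12 mm above it when the cover is shut, and circles about it.
- light (a joint): travel of the light button in m: 0 out, 0.006 fully pressed (about 4 N), springs back; 0.0035 is enough
- light_top (a point): centre of the top of the round green light button, 28 mm across, on the right front of the viewer; pressed straight down
- dropper_bottle: amber dropper bottle with red bulb, 42 mm across, 109 mm high; bystander; origin under its centre
- red_bottle: small white bottle with red cap, 30 mm across, 60 mm high; bystander; origin under its centre
- green_bottle: small white bottle with green cap, 30 mm across, 60 mm high; bystander; origin under its centre
- burner: steel spirit burner, 84 mm across, 84 mm high; bystander; origin under its centre
- loop_holder: inoculating loop handle lying on the bench, blue grip and brass rod, 192 mm long along its x, 10 mm thick; bystander
- timer: white bench timer lying flat, 60 x 75 x 18 mm; bystander; origin under its centre

How it is judged:
On the way, in this order (a step that is already met when the one before it is completed fails the run):
1. the amber cover is swung right up (past 75 degrees) (value of joint cover above 1.3 rad), for 0.2 s.
2. the blue cassette, held by the fingers, is drawn up clear of its slot (contact force between the fingers and blue_cassette above 0.5 N and z of blue_cassette in the frame of rack above 0.11 m), for 0.1 s.
3. the blue cassette is lowered onto the window while still held, not dropped (x of blue_cassette in the frame of window between -0.022 and 0.022 m and y of blue_cassette in the frame of window between -0.022 and 0.022 m and z of blue_cassette in the frame of window between -0.003 and 0.014 m and angle between the x axis of blue_cassette and the x axis of window, either way round below 0.2 rad and angle between the z axis of blue_cassette and the z axis of window, either way round below 0.2 rad and contact force between the fingers and blue_cassette above 0.3 N), for 0.1 s.
4. the cover is shut over it (value of joint cover below 0.06 rad and z of blue_cassette in the frame of window below 0.008 m and angle between the z axis of blue_cassette and the z axis of window, either way round below 0.06 rad), for 0.2 s.
5. the light button is pressed (value of joint light above 0.0035 m), for 0.05 s.
At the end, for the whole second after the job is handed in: Blue cassette at rest flat (3 degrees) on the window, centre within 22 mm of the window's centre along each side, long side within 11 degrees of front-to-back; cover shut (under 0.06 rad); button let go; other two cassettes in their slots, moved under 12 mm (all of step 4 and x of blue_cassette in the frame of window between -0.022 and 0.022 m and y of blue_cassette in the frame of window between -0.022 and 0.022 m and z of blue_cassette in the frame of window above -0.003 m and angle between the x axis of blue_cassette and the x axis of window, either way round below 0.2 rad and linear speed of blue_cassette below 0.01 m/s and value of joint light below 0.002 m and distance of each of pink_cassette, cream_cassette from where it was at the start of the episode below 0.012 m); the robot touches nothing.
It fails at once if another cassette is pulled or shifted (12 mm) (distance of any of pink_cassette, cream_cassette from where it was at the start of the episode above 0.012 m).
It fails at once if the light is pressed on with the cover up (value of joint light above 0.0035 m and value of joint cover above 0.1 rad).
It fails at once if something else on the bench is pushed away (30 mm) or knocked over (distance of any of dropper_bottle, red_bottle, green_bottle, burner, loop_holder, timer from where it was at the start of the episode above 0.03 m or angle between any of dropper_bottle, red_bottle, green_bottle, burner, loop_holder, timer's own z axis and vertical above 0.5 rad).
It also fails if it takes over 72 s, if anything falls off the work surface, if the arm or the gripper's body presses on something with over 40 N, if the wrist force passes 120 N, or if a joint passes its speed limit or range.

## Robot

A 7-joint arm with a two-finger parallel gripper is mounted at the origin on the work surface. World frame = base frame: x ahead of the robot, y to its left, z up, the work surface at z = 0. Lengths are in m, angles in rad, forces in N, time in s.
With the tool pointing down it reaches from about 0.425 to 0.925 m from the base axis. Payload 6.8 kg.
Tool frame: the origin (TCP) lies between the finger pads; the fingertips stand 14 mm ahead of it and the grasp point (between the pads) lies 5 mm behind it; z points along the fingers, y is the direction in which the jaws open and shut (so a half turn about z gives the same grasp; the last joint's range is limited). The gripper opens to 88 mm and grips with 3 to 60 N. Pads are 20 mm wide; open, the fingers measure 115 mm over their backs; the gripper's body (75 mm by 178 mm) begins 61 mm behind the grasp point.
Start: joints at [-1.332, 0.477, 0.022, 1.555, -0.011, 1.109, -0.083], TCP at [0.229, 0.635, 0.237] pointing down, gripper open.
Joint ranges: [-2.96, 2.96], [-0.34, 2.1], [-1.41, 1.46], [0.24, 2.44], [-1.37, 4.51], [0.17, 1.92], [-2.96, 2.96]. Speed limits (rad/s): [2.39, 2.39, 3.14, 3.14, 3.14, 3.14, 3.14].

## Interface

Orientations are given as a 3x3 rotation matrix whose columns are the frame's x, y, z axes.
In Python, from plant import ctrl, capture, job gives the robot as it stands.
- The arm moves only by the tool arm_command, never from a script. Its argument "targets" is a list that holds one entry, the list of rows, each a list of 7 numbers: the shift along the tool's x, y, z in m, then the turn, a rotation vector about the tool's x, y, z in degrees, then the opening in per cent of the stroke, from 0 (shut) to 100 (fully open). A call has 1 to 12 rows; each row is the pose to reach, as a shift and turn from the pose commanded when the call began, along the tool's axes at that moment; what a row does not reach only later rows make up. A row lasts 1/8 s, in which the tool goes at most 62.5 mm and 10.7 degrees, less where a joint would pass 70% of its speed; a pose out of reach is approached as far as the arm can. A call with a gripper value outside its range is refused whole. The fingers move at their own pace and stop on an object; "newtons" is the grip in N (left out, the last holds). Time passes only in rows, so rows that repeat a pose let the fingers close. It gives the time, the measured TCP pose, the force and the opening at its end, in the units of the state.
- ctrl.sense(): the state, without advancing time (a new reading comes with each control period).
- capture(name): name is "scene" or "top" or "wrist"; returns a dict with "img" (400x640x3 uint8, red, green, blue), "depth" (400x640 float32, m along the optical axis (not along the pixel's ray), 0 where there is no reading), "intrinsics" (3x3 intrinsics, pixels), "world_from_camera" (4x4, takes a point from camera to world coordinates); the wrist camera has in their place "mount" (4x4, takes a point from camera to tool coordinates, whose origin is the TCP and whose axes are the flange's). Camera axes: x right, y down, z forward; pixel columns grow to the right and rows downward; lengths in m; the calibration is good to about 2 mm. The wrist camera is an equidistant fisheye: a pixel r from the principal point sees the ray r / f radians off the axis. A picture is of the moment at which its call begins: read the wrist's pose just before it.
- job.job_done(): hands the job in, once; it reports no verdict.
The state is a dict: "clock": time; "qpos": joint angles; "joint_vel": joint speeds; "effort": joint torques, N m; "tcp_pos": TCP position; "eef_rot": TCP orientation; "wrist_force": force on the tool from outside, world axes, zero at the start; "torque": the same for the moment, N m; "opening": finger opening in m.
Only numpy, scipy, OpenCV 4.12 (cv2) and the standard library are available. Lean on these libraries where they do the work, as an engineer would, in place of code of your own. Each camera call takes 0.05 s, during which the arm holds its last target. There are 200 camera calls.

## Working session

There is one attempt and no reset: what is moved stays moved. The work goes in short steps, Python scripts to look and compute and a tool call to move; the robot and the scene stay as the last step left them, time stands still between calls to the robot, and variables do not carry over. Pictures are saved under pics/ and viewed, about 8 in all and at most 12, crops included, and the job is handed in when it is done.

Besides the shell and the picture viewer there is one more tool, called as a command line: name --argument value ..., lists and objects as JSON in quotes. arm_command: Moves the arm, as the interface text tells. Its arguments: {"type":"object","properties":{"targets":{"type":"array","items":{"type":"array","items":{"type":"array","items":{"type":"number"}}}},"newtons":{"type":"number"}},"required":["targets"]}

```bash
ls; mkdir -p pics
python3 - <<'E'
from plant import ctrl,capture
import cv2,numpy as np
s=ctrl.sense();print(s['clock'],s['tcp_pos'],s['eef_rot'],s['opening'])
for n in('scene','top'):
    c=capture(n);np.savez(''+n+'0.npz',**c);cv2.imwrite('pics/%s0.png'%n,c['img'][...,::-1]);print(c['intrinsics'],c['world_from_camera'])
E
```

```text
pics
0.0 [0.22925468 0.63425376 0.23569309] [[-9.40462335e-01  3.39897580e-01 -4.82352520e-04]
 [ 3.39897892e-01  9.40460706e-01 -1.75612906e-03]
 [-1.43270425e-04 -1.81552384e-03 -9.99998342e-01]] 0.08780946219236752
[[398.30027446   0.         315.19274808]
 [  0.         398.30027446 202.13450846]
 [  0.           0.           1.        ]] [[-2.97180206e-01  7.95377152e-01 -5.28260458e-01  1.12681963e+00]
 [ 9.54821246e-01  2.47878581e-01 -1.63928633e-01  2.20489676e-01]
 [ 5.59363427e-04 -5.53110653e-01 -8.33107611e-01  9.82359000e-01]
 [ 0.00000000e+00  0.00000000e+00  0.00000000e+00  1.00000000e+00]]
[[455.17768769   0.         321.01396232]
 [  0.         455.17768769 193.40114833]
 [  0.           0.           1.        ]] [[ 0.00618824 -0.99463148  0.10329531  0.38752618]
 [-0.9998898  -0.00476061  0.01406167  0.0219972 ]
 [-0.01349443 -0.10337095 -0.99455133  1.54537715]
 [ 0.          0.          0.          1.        ]]
```

View pics/scene0.png

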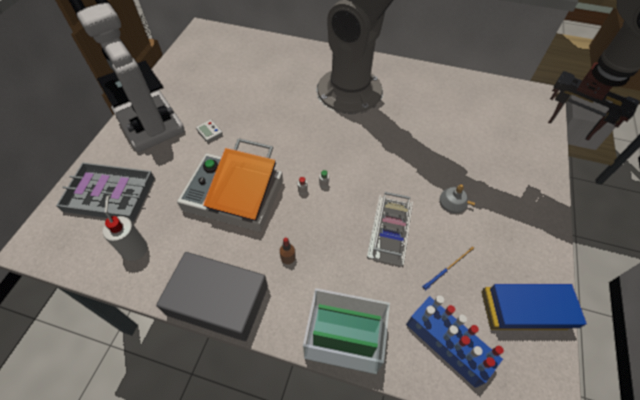

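View pics/top0.png

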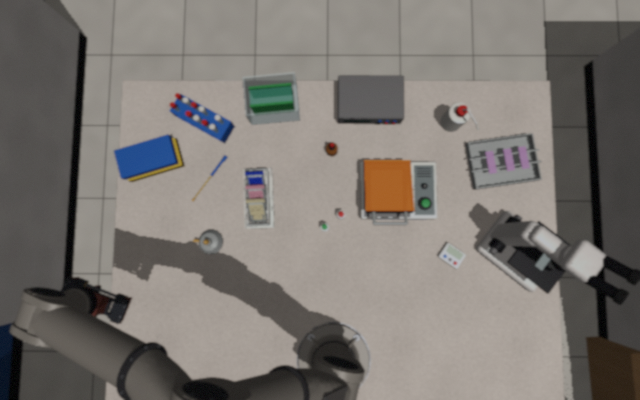

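The scene view has the viewer at about (235,185) and the rack at (390,228). In the top view the orange cover is at (388,187), its handle at (390,218), the green button at (425,203), and the rack at (258,198) with the blue strip at (255,175).

```bash
cat > h.py <<'E'
import numpy as np,cv2
def load(n): return dict(np.load(n))
def pts(c,uv):
    uv=np.atleast_2d(uv).astype(int);z=c['depth'][uv[:,1],uv[:,0]]
    K=c['intrinsics'];p=np.c_[(uv[:,0]-K[0,2])/K[0,0]*z,(uv[:,1]-K[1,2])/K[1,1]*z,z,np.ones(len(z))]
    return (p@c['world_from_camera'].T)[:,:3]
def plane(c,uv,h):
    uv=np.atleast_2d(uv);K=c['intrinsics'];T=c['world_from_camera']
    d=np.c_[(uv[:,0]-K[0,2])/K[0,0],(uv[:,1]-K[1,2])/K[1,1],np.ones(len(uv))]@T[:3,:3].T
    return T[:3,3]+d*((h-T[2,3])/d[:,2])[:,None]
E
python3 - <<'E'
from h import *
np.set_printoptions(precision=4,suppress=True)
for n,rv,rr in(('top0.npz',(350,150,445,230),(235,155,285,240)),('scene0.npz',(170,130,290,240),(360,180,420,270))):
    c=load(n);hsv=cv2.cvtColor(c['img'],cv2.COLOR_RGB2HSV)
    def m(lo,hi,r):
        k=cv2.inRange(hsv,lo,hi);o=np.zeros_like(k);o[r[1]:r[3],r[0]:r[2]]=k[r[1]:r[3],r[0]:r[2]];return o
    for name,lo,hi,r in(('orange',(5,150,120),(22,255,255),rv),('green',(45,80,40),(80,255,255),rv),('blue',(108,110,60),(130,255,255),rr),('pink',(150,40,60),(180,255,255),rr),('cream',(15,50,60),(32,255,255),rr)):
        k=m(lo,hi,r);vu=np.argwhere(k)[:,::-1]
        if len(vu)<5: print(n,name,len(vu));continue
        P=pts(c,vu)
        print(n,name,len(vu),'uv',vu.mean(0),cv2.minAreaRect(vu.astype(np.float32)),'med',np.median(P,0),'pct10',np.percentile(P,5,0),np.percentile(P,95,0))
        if name=='orange': print(plane(c,cv2.boxPoints(cv2.minAreaRect(vu.astype(np.float32))),.08), [ (h,(abs(P[:,2]-h)<.004).sum()) for h in np.arange(.05,.12,.008)])
        if name=='green': print(plane(c,vu.mean(0),.06))
    x0,y0,x1,y1=rr
    vu=np.argwhere(np.ones((y1-y0,x1-x0)))[:,::-1]+[x0,y0];P=pts(c,vu);q=P[(P[:,2]>.03)]
    print('rack',len(q),q.min(0),q.max(0), q[:,2].max(), cv2.minAreaRect(q[:,:2].astype(np.float32)))
for i,r in enumerate(((350,150,445,230),(235,155,285,240))):
    c=load('top0.npz');cv2.imwrite('pics/c%d.png'%i,cv2.resize(c['img'][r[1]:r[3],r[0]:r[2],::-1],None,fx=5,fy=5,interpolation=2))
a=cv2.imread('pics/c0.png');b=cv2.imread('pics/c1.png');h=max(a.shape[0],b.shape[0])
cv2.imwrite('pics/c.png',np.hstack([cv2.copyMakeBorder(i,0,h-i.shape[0],0,0,0) for i in(a,b)]))
E
```

```text
top0.npz orange 2368 uv [387.4092 185.2728] ((388.0, 185.0), (50.0, 48.0), 90.0) med [ 0.5646 -0.1687  0.1026] pct10 [ 0.4901 -0.2357  0.0782] [ 0.643  -0.1022  0.1246]
[[ 0.6498 -0.0967  0.08  ]
 [ 0.6504 -0.2526  0.08  ]
 [ 0.4875 -0.2503  0.08  ]
 [ 0.4866 -0.0961  0.08  ]] [(np.float64(0.05), np.int64(7)), (np.float64(0.058), np.int64(16)), (np.float64(0.066), np.int64(4)), (np.float64(0.07400000000000001), np.int64(84)), (np.float64(0.082), np.int64(323)), (np.float64(0.09), np.int64(354)), (np.float64(0.098), np.int64(368)), (np.float64(0.10600000000000001), np.int64(378)), (np.float64(0.114), np.int64(417))]
top0.npz green 77 uv [425.1558 202.5584] ((425.5, 202.5), (9.0, 9.0), 90.0) med [ 0.5115 -0.2938  0.0743] pct10 [ 0.5004 -0.3065  0.064 ] [ 0.5247 -0.2827  0.0808]
[[ 0.5134 -0.2972  0.06  ]]
top0.npz blue 134 uv [254.5597 177.4776] ((254.376220703125, 177.26239013671875), (12.73647689819336, 16.020099639892578), 84.2894058227539) med [0.5876 0.2598 0.0749] pct10 [0.5751 0.2388 0.0609] [0.6101 0.2815 0.0974]
top0.npz pink 174 uv [255.2586 190.9195] ((255.0, 191.0), (18.0, 
[... 1507 characters left out ...]
.5987 0.2593 0.0873] pct10 [0.5689 0.2366 0.0524] [0.6092 0.2824 0.0977]
scene0.npz pink 142 uv [393.4718 220.5563] ((393.826904296875, 220.36538696289062), (23.730052947998047, 6.667948246002197), 11.309932708740234) med [0.5553 0.2569 0.0909] pct10 [0.5106 0.2306 0.0356] [0.5664 0.2831 0.0975]
scene0.npz cream 105 uv [395.7333 206.7048] ((396.199951171875, 206.59999084472656), (22.56077003479004, 5.206331729888916), 12.528807640075684) med [0.5145 0.2551 0.0922] pct10 [0.4668 0.23   0.0378] [0.5217 0.2796 0.0976]
rack 907 [0.4353 0.2166 0.0306] [1.1268 0.2983 0.9824] 0.9823589999615676 ((0.7809715270996094, 0.2588965594768524), (0.6912423968315125, 0.08079737424850464), 0.3300880789756775)
```

View pics/c.png

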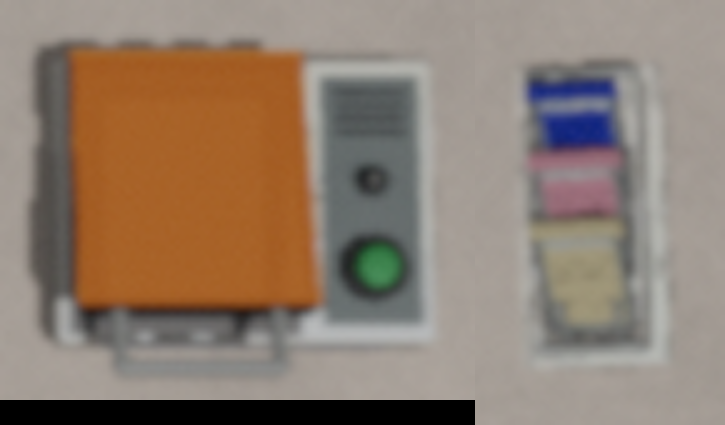

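The crops show the handle bar ends at crop (117,370) and (285,370), the button at (380,265), and the cover plainly ajar. The blue cassette is the rearmost, with its top edge toward +x. I'll compute the key points and the first move.

```bash
cat >> h.py <<'E'
from scipy.spatial.transform import Rotation as Ro
def row(s,p,R):
    "shift (mm) and rotvec (deg) in tool axes from state s to world TCP pose p,R"
    A=np.array(s['eef_rot']);return np.round((A.T@(np.array(p)-s['tcp_pos']))*1e3,1),np.round(np.degrees(Ro.from_matrix(A.T@R).as_rotvec()),1)
E
python3 - <<'E'
from h import *
from plant import ctrl
np.set_printoptions(precision=4,suppress=True)
c=load('top0.npz');o=np.array([350,150])
P=lambda u,v,h:plane(c,o+(np.array([u,v])-2)/5,h)[0]
print('bar',P(117,370,.125),P(285,370,.125)); print('deck front corners',P(65,335,.055),P(428,338,.055),'rear right',P(425,58,.055))
hsv=cv2.cvtColor(c['img'],cv2.COLOR_RGB2HSV);k=cv2.inRange(hsv,(5,150,120),(22,255,255));k[:150]=0;k[230:]=0;k[:,:350]=0;k[:,445:]=0
X=pts(c,np.argwhere(k)[:,::-1]);X=X[X[:,2]>.07]
for it in range(3):
    A=np.c_[X[:,:2],np.ones(len(X))];co=np.linalg.lstsq(A,X[:,2],rcond=None)[0];r=X[:,2]-A@co;X=X[abs(r)<.004]
print('plane',co,'angle',np.arctan(-co[0]),'yaw tilt dir',np.degrees(np.arctan2(co[1],co[0]))) 
s=ctrl.sense()
R=np.array([[0,1,0],[1,0,0],[0,0,-1.]])  # tool y=+x
print(row(s,[.45,.15,.30],R)); R2=np.array([[0,-1,0],[-1,0,0],[0,0,-1.]]);print(row(s,[.45,.15,.30],R2),s['qpos'])
E
```

```text
bar [ 0.4414 -0.1203  0.125 ] [ 0.442  -0.2245  0.125 ]
deck front corners [ 0.4667 -0.0934  0.055 ] [ 0.466  -0.3301  0.055 ] rear right [ 0.6511 -0.3317  0.055 ]
plane [-0.4806  0.2716  0.4226] angle 0.4480352273318258 yaw tilt dir 150.52975794289296
(array([-372.2, -380.6,  -63.5]), array([-0.1,  0.1, 70.1]))
(array([-372.2, -380.6,  -63.5]), array([  -0.1,   -0.1, -109.9])) [-1.3321  0.4777  0.0223  1.5563 -0.0115  1.1093 -0.0831]
```

arm_command --targets '[[[-0.372,-0.38,-0.063,0,0,70,100],[-0.372,-0.38,-0.063,0,0,70,100],[-0.372,-0.38,-0.063,0,0,70,100],[-0.372,-0.38,-0.063,0,0,70,100],[-0.372,-0.38,-0.063,0,0,70,100],[-0.372,-0.38,-0.063,0,0,70,100],[-0.372,-0.38,-0.063,0,0,70,100],[-0.372,-0.38,-0.063,0,0,70,100],[-0.372,-0.38,-0.063,0,0,70,100],[-0.372,-0.38,-0.063,0,0,70,100],[-0.372,-0.38,-0.063,0,0,70,100],[-0.372,-0.38,-0.063,0,0,70,100]]]'

```text
clock: 1.6
tcp_pos: [0.4494, 0.1524, 0.2993]
eef_rot: [[-0.005, 1.0, -0.001], [1.0, 0.005, -0.0], [-0.0, -0.001, -1.0]]
wrist_force: [0.1, 0.0, -0.7]
opening: 0.0878
```

Run:
```python
from h import *
from plant import ctrl
s=ctrl.sense();np.set_printoptions(precision=4,suppress=True)
print(s['clock'],s['qpos'],s['tcp_pos'],s['eef_rot'])
R=np.array([[0,1,0],[1,0,0],[0,0,-1.]]);print(row(s,[.43,-.17,.28],R))
```

```text
1.6 [-0.9181  0.0705  0.4919  1.9639 -0.0371  1.1166 -0.4061] [0.4494 0.1524 0.2993] [[-0.0049  1.     -0.0007]
 [ 1.      0.0049 -0.0002]
 [-0.0002 -0.0007 -1.    ]]
(array([-322.3,  -21. ,   19.4]), array([-0. ,  0. ,  0.3]))
```

arm_command --targets '[[[-0.322,-0.02,0.02,0,0,0,36],[-0.322,-0.02,0.02,0,0,0,36],[-0.322,-0.02,0.02,0,0,0,36],[-0.322,-0.02,0.02,0,0,0,36],[-0.322,-0.02,0.02,0,0,0,36],[-0.322,-0.02,0.02,0,0,0,36],[-0.322,-0.02,0.02,0,0,0,36]]]'

```text
clock: 2.48
tcp_pos: [0.431, -0.1703, 0.2794]
eef_rot: [[-0.002, 1.0, -0.001], [1.0, 0.002, 0.0], [0.0, -0.001, -1.0]]
wrist_force: [-0.5, -0.4, 0.4]
opening: 0.0318
```

Run:
```python
from h import *
from plant import ctrl,capture
s=ctrl.sense();np.set_printoptions(precision=4,suppress=True)
c=capture('wrist');np.savez('w1.npz',**c,pos=s['tcp_pos'],rot=s['eef_rot']);cv2.imwrite('pics/w1.png',c['img'][...,::-1])
print(s['clock'],s['qpos'],s['tcp_pos'],s['opening'],c['intrinsics'],c['mount'])
```

```text
2.475 [-0.5342  0.0715  0.8346  2.0272 -0.0603  1.0677  0.3306] [ 0.431  -0.1703  0.2794] 0.031757576653639076 [[309.7069   0.     316.7759]
 [  0.     309.7069 202.1081]
 [  0.       0.       1.    ]] [[ 0.0004 -0.9562 -0.2927  0.08  ]
 [ 1.     -0.      0.0013  0.0003]
 [-0.0012 -0.2927  0.9562 -0.1484]
 [ 0.      0.      0.      1.    ]]
```

View pics/w1.png

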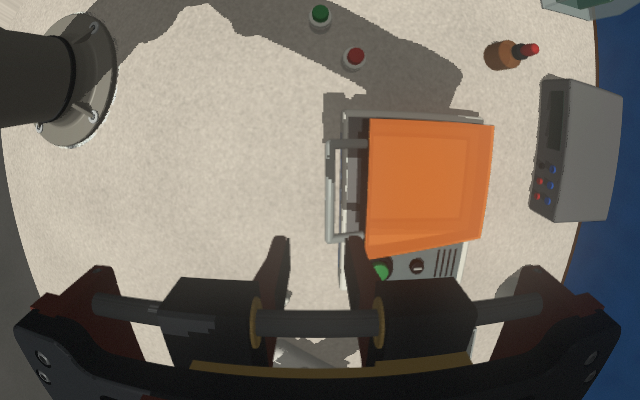

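The bar runs from about (330,143) to (330,240), with the cover in orange and the button at (381,271).

```bash
cat >> h.py <<'E'
def wray(c,uv):
    "origin, world ray dirs scaled so camera z=1"
    uv=np.atleast_2d(uv).astype(float);K=c['intrinsics'];a=(uv-K[:2,2])/K[0,0];r=np.linalg.norm(a,axis=1)+1e-9
    d=np.c_[a/r[:,None]*np.tan(r)[:,None],np.ones(len(r))]
    M=np.array(c['mount']);R=np.array(c['rot']);return c['pos']+R@M[:3,3],d@(R@M[:3,:3]).T
def wplane(c,uv,h):
    o,d=wray(c,uv);return o+d*((h-o[2])/d[:,2])[:,None]
def wpts(c,uv):
    o,d=wray(c,uv);uv=np.atleast_2d(uv).astype(int);return o+d*c['depth'][uv[:,1],uv[:,0]][:,None]
E
python3 - <<'E'
from h import *
np.set_printoptions(precision=4,suppress=True)
c=load('w1.npz')
for v in(165,185,205,220):
    u=np.arange(320,345);P=wpts(c,np.c_[u,u*0+v]);k=(P[:,2]>.09)&(P[:,2]<.17);print(v,u[k],P[k].mean(0) if k.any() else '',P[k,2].max() if k.any() else '')
uv=np.array([(a,b) for a in range(380,480,6) for b in range(130,235,6)]);P=wpts(c,uv);P=P[(P[:,2]>.07)]
A=np.c_[P[:,:2],np.ones(len(P))];co=np.linalg.lstsq(A,P[:,2],rcond=None)[0];print('plane',co,np.arctan(-co[0]),abs(P[:,2]-A@co).max())
print('corners',wpts(c,[[372,122],[491,130],[371,250],[478,236]]))
print('button',wpts(c,[[381,271]]))
E
```

```text
165 [326 327 328 329 330 331 332 333 334 335] [ 0.4449 -0.1434  0.1306] 0.13245968294357313
185 [325 326 327 328 329 330 331 332 333 334 335] [ 0.4447 -0.1636  0.13  ] 0.13161023890595036
205 [325 326 327 328 329 330 331 332 333] [ 0.4439 -0.1841  0.131 ] 0.13209896001969113
220 [325 326 327 328 329 330 331 332 333] [ 0.4442 -0.2004  0.1305] 0.13222917643125215
plane [-0.2909 -0.0029  0.2682] 0.2830514104645831 0.002415147377089394
corners [[ 0.4848 -0.1008  0.1283]
 [ 0.6477 -0.1023  0.0808]
 [ 0.4909 -0.2369  0.1264]
 [ 0.4312 -0.0903  0.4278]]
button [[ 0.516  -0.291   0.0789]]
```

arm_command --targets '[[[0,0.011,0.05,0,0,0,27],[0,0.011,0.05,0,0,0,27],[0,0.011,0.1,0,0,0,27],[0,0.011,0.13,0,0,0,27],[0,0.012,0.157,0,0,0,27],[0,0.012,0.157,0,0,0,27],[0,0.012,0.157,0,0,0,0],[0,0.012,0.157,0,0,0,0],[0,0.012,0.157,0,0,0,0]]]' --newtons 20

```text
clock: 3.65
tcp_pos: [0.4437, -0.1708, 0.1236]
eef_rot: [[-0.003, 1.0, 0.002], [1.0, 0.003, 0.0], [0.0, 0.002, -1.0]]
wrist_force: [0.7, 0.8, 0.9]
opening: 0.0094
```

Run:
```python
from h import *
from plant import ctrl
s=ctrl.sense();print(s['tcp_pos'],s['opening'],s['wrist_force'])
a=np.linspace(.283,1.68,13);B=np.c_[.646-.214*np.cos(a)+.012*np.sin(a),.055+.214*np.sin(a)+.012*np.cos(a)]
print(np.round(B[1:]-B[0],3).tolist())
```

```text
[ 0.44366491 -0.17081681  0.12360571] 0.009351087453177745 [0.69340774 0.80510058 0.87507149]
[[0.01, 0.023], [0.022, 0.045], [0.037, 0.065], [0.054, 0.083], [0.072, 0.099], [0.093, 0.113], [0.115, 0.125], [0.139, 0.133], [0.163, 0.139], [0.188, 0.143], [0.213, 0.143], [0.237, 0.14]]
```

Gripped the bar; swing it.

arm_command --targets '[[[0,0.01,-0.023,0,0,0,0],[0,0.022,-0.045,0,0,0,0],[0,0.037,-0.065,0,0,0,0],[0,0.054,-0.083,0,0,0,0],[0,0.072,-0.099,0,0,0,0],[0,0.093,-0.113,0,0,0,0],[0,0.115,-0.125,0,0,0,0],[0,0.139,-0.133,0,0,0,0],[0,0.163,-0.139,0,0,0,0],[0,0.188,-0.143,0,0,0,0],[0,0.213,-0.143,0,0,0,0],[0,0.237,-0.14,0,0,0,0]]]'

```text
clock: 5.15
tcp_pos: [0.6804, -0.1699, 0.2636]
eef_rot: [[-0.003, 1.0, -0.0], [1.0, 0.003, 0.001], [0.001, -0.0, -1.0]]
wrist_force: [-2.1, 1.2, 2.2]
opening: 0.0095
```

Run:
```python
from h import *
from plant import ctrl
s=ctrl.sense();print(s['clock'],s['tcp_pos'],s['opening'],s['wrist_force'],s['qpos'])
```

```text
5.15 [ 0.6804395  -0.16992524  0.26359705] 0.009467693954065427 [-2.08699271  1.18752897  2.23383049] [-0.31263805  0.59333319  0.73914042  1.48962473 -0.41361347  1.21938058
  0.48733103]
```

arm_command --targets '[[[0,0,0,0,0,0,27],[0,0,0,0,0,0,27],[0,0,-0.05,0,0,0,27],[0,-0.02,-0.09,0,0,0,27],[0,-0.1,-0.09,0,0,0,60],[0.1,-0.18,-0.09,0,0,30,100],[0.43,-0.18,-0.07,0,0,90,100],[0.43,-0.18,-0.07,0,0,90,100],[0.43,-0.18,-0.07,0,0,90,100],[0.43,-0.18,-0.07,0,0,90,100],[0.43,-0.18,-0.07,0,0,90,100],[0.43,-0.18,-0.07,0,0,90,100]]]'

```text
clock: 6.65
tcp_pos: [0.505, 0.212, 0.3353]
eef_rot: [[0.937, 0.35, -0.0], [0.35, -0.937, 0.002], [0.0, -0.002, -1.0]]
wrist_force: [1.3, -0.1, 0.2]
opening: 0.0879
```

Run:
```python
from h import *
from plant import ctrl
s=ctrl.sense();print(s['clock'],s['tcp_pos'],s['eef_rot'],s['qpos']);print(row(s,[.5,.26,.33],np.diag([1.,-1,-1])))
```

```text
6.65 [0.5050433  0.21198044 0.33534199] [[ 9.36915596e-01  3.49555505e-01 -3.39452989e-04]
 [ 3.49555566e-01 -9.36914128e-01  1.68028315e-03]
 [ 2.69313925e-04 -1.69294117e-03 -9.99998531e-01]] [-1.29664637  0.2543713   0.96708683  1.77985804 -0.22397287  1.22311589
 -1.48122598]
(array([ 12.1, -46.7,   5.4]), array([-0.1,  0. , 20.5]))
```

arm_command --targets '[[[0.012,-0.047,0.005,0,0,20.5,100],[0.012,-0.047,0.005,0,0,20.5,100],[0.012,-0.047,0.005,0,0,20.5,100]]]'

```text
clock: 7.02
tcp_pos: [0.5, 0.259, 0.3299]
eef_rot: [[1.0, 0.008, -0.001], [0.008, -1.0, -0.001], [-0.001, 0.001, -1.0]]
wrist_force: [-0.1, -0.1, 0.2]
opening: 0.0879
```

Run:
```python
from h import *
from plant import ctrl,capture
s=ctrl.sense();np.set_printoptions(precision=4,suppress=True)
c=capture('wrist');np.savez('w2.npz',**c,pos=s['tcp_pos'],rot=s['eef_rot'])
t=capture('top');np.savez('top1.npz',**t);u=capture('scene');np.savez('scene1.npz',**u)
a=cv2.resize(t['img'][130:240,225:450],None,fx=2.84,fy=2.84,interpolation=2)[:280,:640]
b=np.zeros((280,640,3),np.uint8);b[:a.shape[0],:a.shape[1]]=a
cv2.imwrite('pics/w2.png',np.vstack([c['img'][60:380],b])[...,::-1])
print(s['clock'],s['qpos'],s['tcp_pos'])
```

```text
7.025 [-1.386   0.321   1.0251  1.7547 -0.2898  1.2305 -1.8477] [0.5    0.259  0.3299]
```

View pics/w2.png

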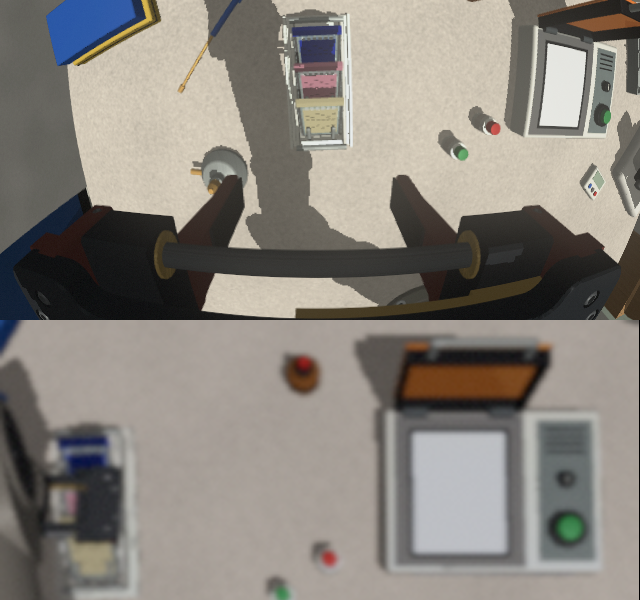

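The cover is up. In the wrist view the blue strip is at image (317,91), with pink and cream below it. In the top crop the white window is at (460,492). Next I'll measure the blue strip edge and the window.

Run:
```python
from h import *
from plant import ctrl
np.set_printoptions(precision=4,suppress=True)
c=load('w2.npz');hsv=cv2.cvtColor(c['img'],cv2.COLOR_RGB2HSV)
n=np.array([-np.cos(np.radians(40)),0,np.sin(np.radians(40))]);ax=np.array([np.sin(np.radians(40)),0,np.cos(np.radians(40))])
for name,lo,hi in(('blue',(108,110,40),(130,255,255)),('pink',(150,50,50),(180,255,255)),('cream',(18,50,80),(32,255,255))):
    k=cv2.inRange(hsv,lo,hi);k[:70]=0;k[215:]=0;k[:,:285]=0;k[:,355:]=0
    uv=np.argwhere(k)[:,::-1];P=wpts(c,uv);P=P[(P[:,2]>.02)&(P[:,2]<.12)];q=P[P[:,2]>.085]
    print(name,len(P),len(q),'strip y',np.percentile(q[:,1],[1,50,99]),'x',np.percentile(q[:,0],[2,50,98]),'zmax',np.percentile(q[:,2],98),'s max',np.percentile(P@ax,99),'n',np.percentile(P@n,[10,50,90]))
    uq=uv[(wpts(c,uv)[:,2]>.09)] ; f=np.polyfit(wpts(c,uq)[:,1],wpts(c,uq)[:,0],1);print('  slope dx/dy',f[0],len(uq))
t=load('top1.npz');r=(350,155,410,235)
k=cv2.inRange(cv2.cvtColor(t['img'],cv2.COLOR_RGB2HSV),(0,0,170),(180,40,255));m=np.zeros_like(k);m[160:230,363:408]=k[160:230,363:408]
nn,l,st,_=cv2.connectedComponentsWithStats(m);i=1+np.argmax(st[1:,4]);R=cv2.minAreaRect(np.argwhere(l==i)[:,::-1].astype(np.float32))
W=plane(t,cv2.boxPoints(R),.055);print('win top',R,W.mean(0),np.linalg.norm(np.diff(W,axis=0),axis=1))
k=cv2.inRange(hsv,(0,0,200),(180,40,255));k[:90]=0;k[200:]=0;k[:,:535]=0;k[:,595:]=0
nn,l,st,_=cv2.connectedComponentsWithStats(k);i=1+np.argmax(st[1:,4]);H=cv2.approxPolyDP(cv2.convexHull(np.argwhere(l==i)[:,::-1].astype(np.int32)),4,True)[:,0];W=wplane(c,H,.055)
print('win wrist',H.tolist(),W[:,:2],W.mean(0))
```

```text
blue 87 42 strip y [0.2306 0.2334 0.2883] x [0.5989 0.6069 0.6116] zmax 0.09749679588476877 s max 0.4660002170173686 n [-0.405  -0.403  -0.4014]
  slope dx/dy -0.04880862215497444 41
pink 835 327 strip y [0.229  0.2597 0.2858] x [0.5562 0.5619 0.5667] zmax 0.09770213435053214 s max 0.43674388515779416 n [-0.3712 -0.3681 -0.367 ]
  slope dx/dy -0.057764654018368874 328
cream 1066 376 strip y [0.2256 0.2549 0.2843] x [0.5103 0.5166 0.5216] zmax 0.09779467699633776 s max 0.40786985559137784 n [-0.3367 -0.3338 -0.3326]
  slope dx/dy -0.03739662541612208 367
win top ((386.5, 190.5), (41.0, 31.0), 90.0) [ 0.5533 -0.1722  0.055 ] [0.1022 0.1356 0.1013]
win wrist [[584, 112], [577, 185], [540, 184], [548, 104]] [[ 0.625  -0.2209]
 [ 0.489  -0.2261]
 [ 0.4872 -0.1232]
 [ 0.624  -0.122 ]] [ 0.5563 -0.1731  0.055 ]
```

```bash
cat > g.py <<'E'
from h import *
ps=.05;t=np.radians(40);f=np.array([np.cos(ps),np.sin(ps),0]);up=np.array([0,0,1.])
a=np.sin(t)*f+np.cos(t)*up; z=np.cos(t)*f-np.sin(t)*up; RG=np.c_[a,np.cross(z,a),z]
cen=np.array([.578,.258,.0577]); G=cen+.038*a-.010*z
E
python3 - <<'E'
from g import *
from plant import ctrl
s=ctrl.sense();print(G,G-.1*z);print(row(s,G-.1*z,RG));print(row(s,G-.1*z+[0,0,.08],RG))
E
```

```text
[0.59474453 0.25883792 0.09323756] [0.51823582 0.2550093  0.15751633]
(array([ 17.5,   3.5, 172.9]), array([ 1. , 50. , -2.3]))
(array([17.5,  3.4, 92.9]), array([ 1. , 50. , -2.3]))
```

arm_command --targets '[[[0.017,0.003,0.02,1,50,-2.3,100],[0.017,0.003,0.02,1,50,-2.3,100],[0.017,0.003,0.04,1,50,-2.3,100],[0.017,0.003,0.06,1,50,-2.3,100],[0.017,0.003,0.093,1,50,-2.3,100],[0.017,0.003,0.093,1,50,-2.3,100],[0.017,0.003,0.093,1,50,-2.3,100],[0.017,0.003,0.093,1,50,-2.3,100]]]'

```text
clock: 8.18
tcp_pos: [0.519, 0.2719, 0.2653]
eef_rot: [[0.68, 0.026, 0.733], [0.036, -0.999, 0.003], [0.732, 0.024, -0.681]]
wrist_force: [0.1, 0.5, 0.5]
opening: 0.0878
```

Run:
```python
from g import *
from plant import ctrl
np.set_printoptions(precision=3,suppress=True)
s=ctrl.sense();print(s['clock'],s['qpos'],s['tcp_pos'],s['wrist_force']);print(row(s,G-.1*z,RG),row(s,G-.06*z,RG))
```

```text
8.175 [-2.074  0.433  1.455  2.317  0.69   0.17  -2.957] [0.519 0.272 0.265] [0.092 0.519 0.481]
(array([-80. ,  14.3,  72.7]), array([1.9, 2.9, 0.1])) (array([-78. ,  13. , 112.6]), array([1.9, 2.9, 0.1]))
```

Run:
```python
from g import *
from plant import ctrl
s=ctrl.sense();
for p,yw in(([.5,.26,.33],20),([.5,.26,.33],90),([.5,.26,.33],183)):
    y=np.radians(yw);x=np.array([np.cos(y),np.sin(y),0]);zz=np.array([0,0,-1.]);print(row(s,p,np.c_[x,np.cross(zz,x),zz]))
```

```text
(array([ 34.1,  13. , -58. ]), array([  8.9, -46.5, -16.9]))
(array([ 34.1,  13. , -58. ]), array([ 37.2, -36.1, -82.5]))
(array([ 34.1,  13. , -58. ]), array([-71.6,  -2.9, 164.3]))
```

arm_command --targets '[[[0.034,0.013,-0.058,9,-46.5,-17,100],[0.034,0.013,-0.058,9,-46.5,-17,100],[0.034,0.013,-0.058,37,-36,-82.5,100],[0.034,0.013,-0.058,37,-36,-82.5,100],[0.034,0.013,-0.058,37,-36,-82.5,100],[0.034,0.013,-0.058,37,-36,-82.5,100],[0.034,0.013,-0.058,37,-36,-82.5,100],[0.034,0.013,-0.058,37,-36,-82.5,100],[0.034,0.013,-0.058,37,-36,-82.5,100],[0.034,0.013,-0.058,37,-36,-82.5,100],[0.034,0.013,-0.058,37,-36,-82.5,100],[0.034,0.013,-0.058,37,-36,-82.5,100]]]'

```text
clock: 9.68
tcp_pos: [0.4532, 0.2355, 0.3504]
eef_rot: [[0.002, 0.999, 0.044], [1.0, -0.002, 0.02], [0.02, 0.044, -0.999]]
wrist_force: [1.5, 0.7, -0.0]
opening: 0.0877
```

Run:
```python
from g import *
from plant import ctrl
np.set_printoptions(precision=3,suppress=True)
s=ctrl.sense();print(s['clock'],s['qpos'],s['tcp_pos'],s['eef_rot'])
def RT(tilt): # tool z tilted forward from vertical by tilt deg, tool x toward robot
    b=np.radians(tilt);zz=np.sin(b)*f-np.cos(b)*up;yy=np.cross(up,f);return np.c_[np.cross(yy,zz),yy,zz]
for tl in(0,30,50): print(row(s,[.5,.256,.28],RT(tl)))
```

```text
9.675 [-2.282 -0.337  1.455  1.875  0.37   1.279 -0.931] [0.453 0.235 0.35 ] [[ 0.002  0.999  0.044]
 [ 1.    -0.002  0.02 ]
 [ 0.02   0.044 -0.999]]
(array([19.2, 43.6, 72.8]), array([  2.9,   1.1, -93. ]))
(array([19.2, 43.6, 72.8]), array([-21.4, -21.9, -91.3]))
(array([19.2, 43.6, 72.8]), array([-37.6, -37.1, -87.6]))
```

arm_command --targets '[[[0.019,0.044,0.03,3,1,-93,100],[0.019,0.044,0.03,3,1,-93,100],[0.019,0.044,0.03,3,1,-93,100],[0.019,0.044,0.03,3,1,-93,100],[0.019,0.044,0.03,3,1,-93,100],[0.019,0.044,0.03,3,1,-93,100],[0.019,0.044,0.03,3,1,-93,100],[0.019,0.044,0.03,3,1,-93,100],[0.019,0.044,0.03,3,1,-93,100],[0.019,0.044,0.03,3,1,-93,100]]]'

```text
clock: 10.92
tcp_pos: [0.4513, 0.2311, 0.3437]
eef_rot: [[-0.998, -0.05, 0.042], [-0.049, 0.999, 0.018], [-0.042, 0.016, -0.999]]
wrist_force: [0.8, 0.2, 0.1]
opening: 0.088
```

```bash
cat >> g.py <<'E'
def RT(tilt): # tool z tilted forward from vertical by tilt deg, tool x toward robot
    b=np.radians(tilt);zz=np.sin(b)*f-np.cos(b)*up;yy=np.cross(up,f);return np.c_[np.cross(yy,zz),yy,zz]
E
python3 - <<'E'
from g import *
from plant import ctrl
np.set_printoptions(precision=3,suppress=True)
s=ctrl.sense();print(s['clock'],s['qpos'],s['tcp_pos'],s['eef_rot'])
for tl in(0,30,50): print(row(s,[.5,.256,.28],RT(tl)))
E
```

```text
10.925 [-2.273 -0.337  1.455  1.891  0.37   1.268  0.695] [0.451 0.231 0.344] [[-0.998 -0.05   0.042]
 [-0.049  0.999  0.018]
 [-0.042  0.016 -0.999]]
(array([-47.1,  21.4,  66.1]), array([ 0.9,  2.4, -0. ]))
(array([-47.1,  21.4,  66.1]), array([  0.9, -27.6,  -0.3]))
(array([-47.1,  21.4,  66.1]), array([  0.8, -47.6,  -0.4]))
```

arm_command --targets '[[[-0.2,0.1,0.0,0,2.4,0,100],[-0.2,0.1,0.0,0,2.4,0,100],[-0.2,0.1,0.0,0,2.4,0,100],[-0.2,0.1,0.0,0,2.4,0,100],[-0.2,0.1,0.0,0,2.4,0,100],[-0.2,0.1,0.0,0,2.4,0,100]]]'

```text
clock: 11.68
tcp_pos: [0.4685, 0.2489, 0.402]
eef_rot: [[-0.998, -0.054, 0.045], [-0.053, 0.998, 0.039], [-0.047, 0.036, -0.998]]
wrist_force: [0.1, 0.0, -0.4]
opening: 0.0881
```

Run:
```python
from g import *
from plant import ctrl
np.set_printoptions(precision=3,suppress=True)
s=ctrl.sense();print(s['clock'],s['qpos'],s['tcp_pos'],s['eef_rot'])
for tl in(0,30,50): print(row(s,[.5,.256,.28],RT(tl)))
```

```text
11.675 [-2.306 -0.337  1.454  1.758  0.35   1.375  0.715] [0.468 0.249 0.402] [[-0.998 -0.054  0.045]
 [-0.053  0.998  0.039]
 [-0.047  0.036 -0.998]]
(array([-26.1,   0.9, 123.5]), array([2.1, 2.7, 0.2]))
(array([-26.1,   0.9, 123.5]), array([  2.1, -27.3,  -0.3]))
(array([-26.1,   0.9, 123.5]), array([  2. , -47.3,  -0.7]))
```

The arm has reached joint limits in q2 and q3. I'll fit a simple kinematic model to the logged states so I can plan a way out.

```bash
cat > k.py <<'E'
from h import *
from scipy.optimize import least_squares
D=np.array([[-1.3321,.4777,.0223,1.5563,-.0115,1.1093,-.0831,.22925,.63425,.23569],[-.9181,.0705,.4919,1.9639,-.0371,1.1166,-.4061,.4494,.1524,.2993],
[-.5342,.0715,.8346,2.0272,-.0603,1.0677,.3306,.431,-.1703,.2794],[-.3126,.5933,.7391,1.4896,-.4136,1.2194,.4873,.6804,-.1699,.2636],
[-1.2966,.2544,.9671,1.7799,-.2240,1.2231,-1.4812,.5050,.2120,.3353],[-1.386,.321,1.0251,1.7547,-.2898,1.2305,-1.8477,.5,.259,.3299],
[-2.074,.433,1.455,2.317,.69,.17,-2.957,.519,.272,.265],[-2.282,-.337,1.455,1.875,.37,1.279,-.931,.4532,.2355,.3504],
[-2.273,-.337,1.455,1.891,.37,1.268,.695,.4513,.2311,.3437],[-2.306,-.337,1.454,1.758,.35,1.375,.715,.4685,.2489,.402]])
XA=np.array([[-.940,.340,0],[-.0049,1,0],[-.002,1,0],[-.003,1,.001],[.937,.350,0],[1,.008,-.001],[.68,.036,.732],[.002,1,.02],[-.998,-.049,-.042],[-.998,-.053,-.047]])
ZA=np.array([[0,-.002,-1],[0,0,-1],[0,0,-1],[0,0.001,-1],[0,.0017,-1],[-.001,-.001,-1],[.733,.003,-.681],[.044,.02,-.999],[.042,.018,-.999],[.045,.039,-.998]])
LO=np.array([-2.96,-.34,-1.41,.24,-1.37,.17,-2.96]);HI=np.array([2.96,2.1,1.46,2.44,4.51,1.92,2.96])
def rz(a):c,s=np.cos(a),np.sin(a);return np.array([[c,-s,0],[s,c,0],[0,0,1.]])
def ry(a):c,s=np.cos(a),np.sin(a);return np.array([[c,0,s],[0,1,0],[-s,0,c]])
def fk(q,p,sg):
    # p: yaw, d1, L1, L2, L3, off7, elbow offsets e1,e2, wrist offset w
    R=rz(q[0]*sg[0]+p[0])@ry(sg[1]*q[1]);x=np.array([0,0,p[1]])+R@[p[6],0,0]
    R=R@rz(sg[2]*q[2]);x=x+R@[p[7],0,p[2]];R=R@ry(sg[3]*q[3])
    R=R@rz(sg[4]*q[4]);x=x+R@[p[8],0,p[3]];R=R@ry(sg[5]*q[5])
    x=x+R@[p[9],0,p[4]];R=R@rz(sg[6]*q[6]+p[5]);return x,R
def res(p,sg):
    o=[]
    for d,xa,za in zip(D,XA,ZA):
        x,R=fk(d[:7],p,sg);o+=list((x-d[7:])*3)+list((R[:,2]-za)*.5)+list((R[:,0]-xa)*.5)
    return np.array(o)
E
python3 - <<'E'
from k import *
import itertools
np.set_printoptions(precision=4,suppress=True)
best=[]
for s1,s3,s5,s7 in itertools.product((1,-1),repeat=4):
    sg=(s1,1,s3,1,s5,1,s7)
    for y in (0,1.57,3.14,-1.57):
        for o in(0,2,4):
            r=least_squares(res,[y,.3,.4,.4,.3,o,0,0,0,0],args=(sg,),max_nfev=200);best.append((r.cost,sg,r.x))
best.sort(key=lambda b:b[0])
for b in best[:3]:print(b)
np.savez('kin.npz',p=best[0][2],sg=best[0][1]);print(np.abs(res(best[0][2],best[0][1])).max())
E
```

```text
(np.float64(0.007147897069374545), (-1, 1, -1, 1, -1, 1, -1), array([-0.0612,  0.3166,  0.5189,  0.4639,  0.3385,  1.5116, -0.0182,
        0.0041, -0.0043, -0.0394]))
(np.float64(0.007147897069374557), (-1, 1, -1, 1, -1, 1, -1), array([-0.0612,  0.3166,  0.5189,  0.4639,  0.3385,  1.5116, -0.0182,
        0.0041, -0.0043, -0.0394]))
(np.float64(0.007147897069374565), (-1, 1, -1, 1, -1, 1, -1), array([-0.0612,  0.3166,  0.5189,  0.4639,  0.3385,  7.7947, -0.0182,
        0.0041, -0.0043, -0.0394]))
0.0591726474613814
```

```bash
cat >> k.py <<'E'
def fk(q,p,sg):
    # general: 7 link translations(3 each, after each joint) + 7 joint offsets + base z
    A=[rz,ry,rz,ry,rz,ry,rz];R=np.eye(3);x=np.array([0,0,p[0]])
    for i in range(7):
        R=R@A[i](sg[i]*q[i]+p[1+i]);x=x+R@p[8+3*i:11+3*i]
    return x,R
E
python3 - <<'E'
from k import *
np.set_printoptions(precision=4,suppress=True)
sg=(-1,1,-1,1,-1,1,-1);p=np.zeros(29);p[0]=.317;p[7]=1.51;p[8+3+2]=0;p[8+6+2]=.519-0;p[8+12+2]=.46;p[8+18+2]=.34
p0=p.copy();reg=lambda p:np.r_[res(p,sg)*np.tile([1]*9,10),(p-p0)*3e-3]
r=least_squares(reg,p);print(np.abs(res(r.x,sg)).max(),r.x[0],r.x[1:8]);print(r.x[8:].reshape(7,3))
q=D[-1,:7];np.savez('kin.npz',p=r.x,sg=sg)
E
```

```text
0.00044653066271516106 0.302426971494137 [ 0.0002 -0.0003  0.0004  0.0003 -0.0003 -0.0002  1.5715]
[[-0.0014 -0.0153 -0.0146]
 [ 0.0014 -0.0153  0.0114]
 [-0.0009 -0.0162  0.5304]
 [-0.0004 -0.0162  0.0061]
 [ 0.0002  0.0002  0.4661]
 [-0.0013  0.0002 -0.0087]
 [-0.0001 -0.0001  0.3313]]
```

```bash
cat >> k.py <<'E'
_k=np.load('kin.npz');KP,KS=_k['p'],_k['sg']
def FK(q): return fk(q,KP,KS)
def jac(q):
    x0,R0=FK(q);J=np.zeros((6,7));e=1e-5
    for i in range(7):
        d=np.array(q,float);d[i]+=e;x,R=FK(d);J[:3,i]=(x-x0)/e;J[3:,i]=Ro.from_matrix(R@R0.T).as_rotvec()/e
    return J
def sim(q,p,R,rows,lam=.02,null=0,mid=None,n=5,step=(.0625,np.radians(10.7))):
    q=np.array(q,float)
    for _ in range(rows*n):
        x,A=FK(q);dp=np.array(p)-x;w=Ro.from_matrix(R@A.T).as_rotvec()
        k=min(1,step[0]/n/(np.linalg.norm(dp)+1e-9),step[1]/n/(np.linalg.norm(w)+1e-9))
        J=jac(q);P=J.T@np.linalg.inv(J@J.T+lam**2*np.eye(6));dq=P@np.r_[dp,w]*k
        if mid is not None: dq+=null*(np.eye(7)-P@J)@(mid-q)
        q=np.clip(q+dq,LO+.003,HI-.003)
    return q
def down(yaw): y=np.radians(yaw);x=np.array([np.cos(y),np.sin(y),0]);z=np.array([0,0,-1.]);return np.c_[x,np.cross(z,x),z]
E
python3 - <<'E'
from k import *
np.set_printoptions(precision=3,suppress=True)
print(D[1,:7],D[2,:7],D[5,:7])
for null in(0,.02,.1):
    q=D[0,:7];o=[]
    q=sim(q,D[1,7:],down(90),12,null=null,mid=(LO+HI)/2);o.append(q)
    q=sim(q,D[2,7:],down(90),7,null=null,mid=(LO+HI)/2);o.append(q)
    print(null,*o)
E
```

```text
[-0.918  0.07   0.492  1.964 -0.037  1.117 -0.406] [-0.534  0.071  0.835  2.027 -0.06   1.068  0.331] [-1.386  0.321  1.025  1.755 -0.29   1.23  -1.848]
0 [-0.892  0.07   0.463  1.963 -0.035  1.116 -0.414] [-0.509  0.07   0.806  2.027 -0.058  1.067  0.324]
0.02 [-0.364  0.089 -0.101  1.932  0.01   1.121 -0.469] [ 0.117  0.077  0.132  1.995 -0.012  1.071  0.255]
0.1 [-0.132  0.105 -0.349  1.918  0.039  1.125 -0.497] [ 0.228  0.081  0.014  1.988 -0.002  1.072  0.243]
```

```bash
cat > plan.py <<'E'
from k import *
import g,sys,time
np.set_printoptions(precision=3,suppress=True)
def marg(q): return np.minimum(q-LO,HI-q)[:6].min()
def RTy(tilt,yaw): # tool x toward robot at yaw0
    f=np.array([np.cos(yaw),np.sin(yaw),0]);b=np.radians(tilt);zz=np.sin(b)*f-np.cos(b)*g.up;yy=np.cross(g.up,f);return np.c_[np.cross(yy,zz),yy,zz]
def err(q,p,R): x,A=FK(q);return np.linalg.norm(x-p)+.2*np.linalg.norm(Ro.from_matrix(R@A.T).as_rotvec())
def task(q,T,verbose=0):
    R=RTy(T,.05);z=R[:,2];Gp=g.cen+.036*g.a-.010*z
    seq=[(Gp-.1*z+[0,0,.08],R,14),(Gp-.1*z,R,3),(Gp,R,4),(Gp+.11*g.a,R,4),(Gp+.11*g.a+[-.06,-.06,.1],R,4)]
    Rp=RTy(T-50,.01);W=np.array([.548,-.1725,.058])+np.array([.036,0,0])-.010*Rp[:,2]
    seq+=[(W+[-.05,.2,.25],Rp,8),(W+[0,0,.1],Rp,8),(W,Rp,3)]
    m=9;e=0
    for i,(p,Rr,n) in enumerate(seq):
        q=sim(q,p,Rr,n,n=2);e+=err(q,p,Rr);m=min(m,marg(q))
        if verbose: print(i,q,round(err(q,p,Rr),4))
    return m,e,q
E
cat > s.py <<'E'
from plan import *
q0=D[-1,:7];rng=np.random.default_rng(int(sys.argv[1]));T=float(sys.argv[2]);t0=time.time();best=(-9,)
while time.time()-t0<200:
    q=q0.copy();w=[]
    for k in range(rng.integers(1,4)):
        p=np.array([rng.uniform(.25,.75),rng.uniform(-.35,.65),rng.uniform(.33,.55)])
        if not .43<np.hypot(p[0],p[1])<.8: continue
        tl,yw=rng.uniform(-40,40),rng.uniform(-.9,1.6);w.append((p,tl,yw));q=sim(q,p,RTy(tl,yw),12,n=2)
    if not w or marg(q)<.02: continue
    m,e,_=task(q,T);sc=min(m,.15)-e*3
    if sc>best[0]: best=(sc,m,e,w,q)
print(T,best)
E
(python3 s.py 1 50 & python3 s.py 2 40 & python3 s.py 3 30 & python3 s.py 4 50 & wait)
```

```text
50.0 (np.float64(0.06237275716735703), np.float64(0.06237278134705759), np.float64(8.059900187783456e-09), [(array([0.455, 0.161, 0.371]), 26.11103449753857, 0.548832352453586), (array([0.601, 0.525, 0.496]), -35.51179973662891, -0.5084200670852501), (array([ 0.535, -0.294,  0.362]), 23.267101629518258, 0.9076922145625682)], array([-0.345,  0.226,  0.853,  1.712, -0.502,  1.304,  2.897]))
30.0 (np.float64(-0.05396523003962731), np.float64(0.0030000000000000027), np.float64(0.018988410013209105), [(array([ 0.377, -0.238,  0.43 ]), 33.053826518512466, 0.30575667001144813), (array([0.374, 0.538, 0.497]), 28.47019936042814, -0.6833859931460617)], array([-1.447,  0.4  ,  0.259,  1.202,  0.374,  1.703, -0.291]))
50.0 (np.float64(0.032577107526448296), np.float64(0.03257718912602936), np.float64(2.719986035492998e-08), [(array([ 0.363, -0.256,  0.53 ]), 20.390318512246914, -0.4568951605991423), (array([ 0.661, -0.05 ,  0.47 ]), -11.50777138010411, -0.3645922841733926), (array([ 0.338, -0.279,  0.346]), -34.47278314139343, -0.675203083406571)], array([-0.123,  0.509,  1.027,  1.674, -0.268,  1.794,  1.892]))
40.0 (np.float64(-0.0009969066634606463), np.float64(0.0030000000000000027), np.float64(0.0013323022211535497), [(array([ 0.329, -0.341,  0.335]), -11.750334316679584, 0.15213304887819967), (array([0.477, 0.149, 0.547]), 27.871728171884456, 0.003073414558713794)], array([-1.145, -0.292,  0.391,  1.781,  0.453,  1.282,  0.771]))
```

```bash
sed -i 's/\[:6\].min()/.min()/' plan.py
cat > s2.py <<'E'
from plan import *
q0=D[-1,:7];rng=np.random.default_rng(int(sys.argv[1]));t0=time.time()
S=[[[.455,.161,.371,26,.55],[.601,.525,.496,-35.5,-.51],[.535,-.294,.362,23.3,.908]],[[.363,-.256,.53,20.4,-.457],[.661,-.05,.47,-11.5,-.365],[.338,-.279,.346,-34.5,-.675]]]
w=np.array(S[int(sys.argv[1])%2])
def ev(w):
    q=q0.copy()
    for r in w: q=sim(q,r[:3],RTy(r[3],r[4]),12,n=2)
    m,e,_=task(q,50);return min(m,.25)-3*e,q
b,q=ev(w)
while time.time()-t0<150:
    v=w+rng.normal(size=w.shape)*[.04,.04,.03,8,.2]*rng.choice([.3,1])
    if v[:,2].min()<.33: continue
    s,qq=ev(v)
    if s>b:b,w,q=s,v,qq
print(b);print(w);print(q)
if b>.05: task(q,50,1)
E
for i in 0 1 2 3; do python3 s2.py $i > o$i & done; wait; cat o?
```

```text
0.08164105560847891
[[  0.411   0.151   0.383  11.254   0.683]
 [  0.618   0.429   0.495 -49.278  -0.315]
 [  0.466  -0.251   0.349  27.471   0.68 ]]
[-0.333  0.092  1.033  1.94  -0.597  1.13   2.957]
0 [ 0.191  0.374 -1.23   2.303  1.668  0.956 -0.578] 0.0
1 [ 0.048  0.584 -1.12   2.358  1.876  1.122 -0.772] 0.0
2 [ 0.033  0.779 -0.979  2.244  2.079  1.131 -0.757] 0.0
3 [ 0.121  0.648 -1.001  2.085  1.907  0.942 -0.5  ] 0.0
4 [ 0.363  0.314 -1.128  2.186  1.649  0.712 -0.346] 0.0
5 [ 0.836  0.465 -1.326  1.729  0.465  1.32   0.994] 0.0
6 [ 0.959  0.717 -1.135  1.73   0.705  1.167  1.2  ] 0.0
7 [ 0.899  0.826 -1.035  1.794  0.83   1.029  1.114] 0.0
0.08167617177533147
[[  0.437  -0.304   0.487  43.392  -0.712]
 [  0.662  -0.119   0.528 -32.481  -0.609]
 [  0.169  -0.463   0.362 -41.905  -1.548]]
[ 0.665  0.645  0.932  1.474 -0.454  1.917  1.678]
0 [ 0.193  0.375 -1.232  2.303  1.668  0.957 -0.578] 0.0
1 [ 0.049  0.585 -1.121  2.358  1.876  1.123 -0.771] 0.0
2 [ 0.034  0.78  -0.98   2.244  2.079  1.131 -0.756] 0.0
3 [ 0.122  0.649 -1.002  2.085  1.907  0.943 -0.5  ] 0.0
4 [ 0.364  0.3
[... 826 characters left out ...]
826 -1.036  1.794  0.83   1.029  1.114] 0.0
0.08167861702762307
[[  0.344  -0.167   0.653  26.284  -0.635]
 [  0.69   -0.028   0.618 -23.284  -0.733]
 [  0.39   -0.463   0.398 -56.212  -1.689]]
[ 0.743  0.769  0.591  1.103 -0.853  1.917  1.05 ]
0 [ 0.193  0.375 -1.231  2.303  1.668  0.957 -0.578] 0.0
1 [ 0.049  0.585 -1.121  2.358  1.876  1.123 -0.771] 0.0
2 [ 0.034  0.78  -0.98   2.244  2.079  1.131 -0.756] 0.0
3 [ 0.122  0.649 -1.002  2.085  1.907  0.943 -0.5  ] 0.0
4 [ 0.364  0.315 -1.13   2.186  1.649  0.713 -0.346] 0.0
5 [ 0.837  0.466 -1.328  1.729  0.466  1.321  0.993] 0.0
6 [ 0.96   0.718 -1.137  1.73   0.706  1.168  1.199] 0.0
7 [ 0.9    0.827 -1.037  1.794  0.831  1.03   1.113] 0.0
```

Run:
```python
from plan import *
from plant import ctrl
s=ctrl.sense();q=s['qpos'];S=s
for r in [[.344,-.167,.653,26.3,-.635],[.69,-.028,.618,-23.3,-.733],[.39,-.463,.398,-56.2,-1.689]]:
    R=RTy(r[3],r[4]);print(*[x.tolist() for x in row(S,r[:3],R)])
    for i in(4,4,4):
        q=sim(q,r[:3],R,i,n=3);x,A=FK(q);print('   ',q,x)
    S=dict(eef_rot=A,tcp_pos=x)
print(task(q,50))
```

```text
[134.3, -399.2, -272.2] [11.9, -23.4, 38.0]
    [-1.571 -0.337  0.632  1.829  0.583  1.695  0.378] [0.405 0.094 0.504]
    [-1.388 -0.337  0.423  1.816  0.752  1.917  0.284] [0.381 0.016 0.571]
    [-1.261 -0.337  0.374  1.778  0.793  1.917  0.339] [ 0.389 -0.017  0.598]
[-251.9, 145.7, 79.7] [-21.1, 58.4, 9.3]
    [-0.679  0.407  1.041  1.049 -0.297  1.917  1.167] [ 0.596 -0.03   0.609]
    [-0.084  0.761  0.792  0.338 -0.778  1.917  0.96 ] [ 0.827 -0.064  0.631]
    [ 0.083  0.88   0.665  0.243 -0.914  1.917  0.743] [ 0.865 -0.102  0.568]
[-18.3, -618.9, -32.8] [-6.5, 40.1, 45.7]
    [ 0.164  0.621  0.683  0.994 -0.888  1.91   0.968] [ 0.671 -0.244  0.499]
    [ 0.504  0.68   0.676  1.159 -0.91   1.917  1.061] [ 0.53  -0.433  0.407]
    [ 0.746  0.765  0.577  1.104 -0.849  1.917  1.044] [ 0.446 -0.537  0.352]
(np.float64(0.07740402349989939), np.float64(3.409254165888641e-07), array([ 0.902,  0.829, -1.041,  1.794,  0.834,  1.032,  1.111]))
```

arm_command --targets '[[[0.134,-0.4,-0.27,12,-23,38,100],[0.134,-0.4,-0.27,12,-23,38,100],[0.134,-0.4,-0.27,12,-23,38,100],[0.134,-0.4,-0.27,12,-23,38,100],[0.134,-0.4,-0.27,12,-23,38,100],[0.134,-0.4,-0.27,12,-23,38,100]]]'

```text
clock: 12.42
tcp_pos: [0.4167, 0.0564, 0.5189]
eef_rot: [[-0.807, 0.495, 0.321], [0.457, 0.869, -0.191], [-0.373, -0.008, -0.928]]
wrist_force: [0.7, -0.5, 0.4]
opening: 0.0877
```

```bash
cat > s3.py <<'E'
from plan import *
from scipy.stats import qmc
q0=np.array([float(v) for v in sys.argv[2].split(',')]);rng=np.random.default_rng(int(sys.argv[1]));t0=time.time()
print_=0
def ev(w):
    q=q0.copy();m0=9;e0=0
    for r in w:
        R=RTy(r[3],r[4])
        for _ in range(3): q=sim(q,r[:3],R,4,n=2);m0=min(m0,marg(q))
        e0+=err(q,r[:3],R)
    m,e,_=task(q,50);return min(m,m0,.25)-3*e-e0,q
b=-9;w=None
while time.time()-t0<180:
    if b<0 or rng.random()<.2:
        k=rng.integers(1,3);v=np.c_[rng.uniform(.25,.7,k),rng.uniform(-.45,.6,k),rng.uniform(.33,.55,k),rng.uniform(-40,40,k),rng.uniform(-1.5,1.5,k)]
    else: v=w+rng.normal(size=w.shape)*[.04,.04,.03,8,.2]*rng.choice([.3,1])
    if v[:,2].min()<.33: continue
    s,qq=ev(v)
    if s>b:b,w,q=s,v,qq
print(b);print(w);print(q)
E
python3 - <<'E' > q.txt
from plant import ctrl
s=ctrl.sense();print(','.join('%.4f'%v for v in s['qpos']))
E
cat q.txt; for i in 0 1 2 3; do python3 s3.py $i $(cat q.txt|sed 's/^/ /'|tr -d ' ') > o$i & done; wait; cat o?
```

```text
-1.0441,-0.3341,0.3387,1.8410,0.4732,1.4974,0.3317
0.08162653295702764
[[ 0.702  0.154  0.428  7.949 -0.967]
 [ 0.449 -0.04   0.608 19.536  1.19 ]]
[-0.718 -0.179  0.75   1.499 -0.199  1.653  2.764]
0.08167234353794552
[[ 0.703  0.086  0.448  5.607 -0.454]
 [ 0.437 -0.475  0.387 19.173 -0.193]]
[ 0.065  0.262  0.955  1.695 -0.508  1.097  2.548]
0.0623625492933582
[[  0.779   0.515   0.332  21.106  -0.355]
 [  0.374  -0.079   0.445 -64.353  -1.923]]
[-0.004  0.046  0.819  2.084 -0.978  1.705  0.702]
0.08164191109834541
[[  0.474   0.212   0.365 -23.482  -1.162]
 [  0.648  -0.455   0.531  37.926   0.17 ]]
[ 0.226  0.43   0.796  1.271 -0.922  1.307  2.807]
```

```bash
cat > nx.py <<'E'
from plan import *
from plant import ctrl
def nx(L,n=12):
    s=ctrl.sense();S=s;q=s['qpos'];print(s['clock'],q,s['tcp_pos'])
    for r in L:
        R=RTy(r[3],r[4]);print(*[x.tolist() for x in row(S,r[:3],R)]);q=sim(q,r[:3],R,n,n=3);A=FK(q);print('   ',q,A[0]);S=dict(eef_rot=A[1],tcp_pos=A[0])
    print(task(q,50))
E
python3 -c "
from nx import *
nx([[.703,.086,.448,5.6,-.454],[.437,-.475,.387,19.2,-.193]])"
```

```text
12.425 [-1.044 -0.334  0.339  1.841  0.473  1.497  0.332] [0.417 0.056 0.519]
[-191.2, 168.0, 152.0] [-1.3, 16.3, -3.5]
    [-0.692  0.453  0.73   1.256 -0.253  1.451  1.109] [0.703 0.086 0.448]
[-1.0, -620.8, 61.4] [-3.2, -13.5, -14.6]
    [ 0.081  0.257  0.933  1.694 -0.499  1.093  2.54 ] [ 0.437 -0.475  0.387]
(np.float64(0.06307953091387719), np.float64(4.198639342648364e-09), array([ 0.909,  0.837, -1.054,  1.794,  0.845,  1.041,  1.104]))
```

arm_command --targets '[[[-0.19,0.168,0.152,-1.3,16.3,-3.5,100],[-0.19,0.168,0.152,-1.3,16.3,-3.5,100],[-0.19,0.168,0.152,-1.3,16.3,-3.5,100],[-0.19,0.168,0.152,-1.3,16.3,-3.5,100],[-0.19,0.168,0.152,-1.3,16.3,-3.5,100],[-0.19,0.168,0.152,-1.3,16.3,-3.5,100],[-0.19,0.168,0.152,-1.3,16.3,-3.5,100]]]'

```text
clock: 13.3
tcp_pos: [0.7022, 0.0881, 0.4462]
eef_rot: [[-0.896, 0.436, 0.085], [0.434, 0.9, -0.044], [-0.096, -0.002, -0.995]]
wrist_force: [0.5, -0.7, 0.8]
opening: 0.0877
```

```bash
python3 -c "
from nx import *
nx([[.437,-.475,.387,19.2,-.193]])"
```

```text
13.3 [-0.764  0.486  0.862  1.264 -0.323  1.461  1.162] [0.702 0.088 0.446]
[-1.0, -622.3, 60.8] [-3.3, -13.7, -14.5]
    [ 0.034  0.276  1.004  1.696 -0.531  1.104  2.568] [ 0.437 -0.475  0.387]
(np.float64(0.08026334513494193), np.float64(4.168398209535477e-09), array([ 0.86 ,  0.787, -0.964,  1.797,  0.772,  0.987,  1.154]))
```

arm_command --targets '[[[0,-0.622,0.061,-3.3,-13.7,-14.5,100],[0,-0.622,0.061,-3.3,-13.7,-14.5,100],[0,-0.622,0.061,-3.3,-13.7,-14.5,100],[0,-0.622,0.061,-3.3,-13.7,-14.5,100],[0,-0.622,0.061,-3.3,-13.7,-14.5,100],[0,-0.622,0.061,-3.3,-13.7,-14.5,100],[0,-0.622,0.061,-3.3,-13.7,-14.5,100],[0,-0.622,0.061,-3.3,-13.7,-14.5,100],[0,-0.622,0.061,-3.3,-13.7,-14.5,100],[0,-0.622,0.061,-3.3,-13.7,-14.5,100],[0,-0.622,0.061,-3.3,-13.7,-14.5,100],[0,-0.622,0.061,-3.3,-13.7,-14.5,100]]]'

```text
clock: 14.8
tcp_pos: [0.4363, -0.4736, 0.3874]
eef_rot: [[-0.926, 0.191, 0.326], [0.181, 0.982, -0.062], [-0.332, 0.002, -0.943]]
wrist_force: [0.1, 0.6, -0.6]
opening: 0.088
```

Run:
```python
from nx import *
s=ctrl.sense();q=s['qpos'];print(s['clock'],q,s['tcp_pos'])
R=RTy(50,.05);z=R[:,2];p=g.cen+.036*g.a-.010*z-.1*z+[0,0,.08]
print(p,*[x.tolist() for x in row(s,p,R)]);task(q,50,1)
for i in range(7): q=sim(q,p,R,2,n=4);print(q,FK(q)[0])
```

```text
14.8 [-0.024  0.301  1.096  1.701 -0.579  1.123  2.61 ] [ 0.436 -0.474  0.387]
[0.517 0.255 0.236] [107.3, 730.2, 124.2] [-7.9, -30.4, -11.6]
0 [ 0.077  0.304 -1.079  2.307  1.651  0.872 -0.601] 0.0
1 [-0.034  0.522 -1.009  2.362  1.871  1.047 -0.812] 0.0
2 [-0.036  0.726 -0.884  2.247  2.075  1.067 -0.809] 0.0
3 [ 0.042  0.593 -0.886  2.089  1.896  0.871 -0.544] 0.0
4 [ 0.232  0.257 -0.965  2.191  1.634  0.643 -0.368] 0.0
5 [ 0.721  0.357 -1.11   1.735  0.335  1.26   1.112] 0.0
6 [ 0.852  0.617 -0.935  1.737  0.557  1.077  1.31 ] 0.0
7 [ 0.79   0.732 -0.847  1.802  0.677  0.926  1.221] 0.0
[-0.417 -0.015  1.127  1.962 -0.303  0.847  2.298] [ 0.452 -0.354  0.359]
[-0.382 -0.219  0.748  2.168 -0.018  0.63   1.869] [ 0.465 -0.234  0.337]
[-0.307 -0.245  0.389  2.324  0.124  0.432  1.508] [ 0.477 -0.113  0.312]
[-0.086 -0.175 -0.134  2.404  0.462  0.249  0.91 ] [0.488 0.009 0.286]
[ 0.149 -0.053 -0.716  2.391  1.365  0.337 -0.224] [0.502 0.131 0.272]
[-0.087  0.232 -0.876  2.319  1.633  0.782 -0.622] [0.516 0.252 0.237]
[-0.095  0.242 -0.876  2.315  1.635  0.794 -0.624] [0.517 0.255 0.236]
```

arm_command --targets '[[[0.107,0.73,0.124,-7.9,-30.4,-11.6,100],[0.107,0.73,0.124,-7.9,-30.4,-11.6,100],[0.107,0.73,0.124,-7.9,-30.4,-11.6,100],[0.107,0.73,0.124,-7.9,-30.4,-11.6,100],[0.107,0.73,0.124,-7.9,-30.4,-11.6,100],[0.107,0.73,0.124,-7.9,-30.4,-11.6,100],[0.107,0.73,0.124,-7.9,-30.4,-11.6,100],[0.107,0.73,0.124,-7.9,-30.4,-11.6,100],[0.107,0.73,0.124,-7.9,-30.4,-11.6,100],[0.107,0.73,0.124,-7.9,-30.4,-11.6,100],[0.107,0.73,0.124,-7.9,-30.4,-11.6,100],[0.107,0.73,0.124,-7.9,-30.4,-11.6,100]]]'

```text
clock: 16.3
tcp_pos: [0.4734, 0.0879, 0.2983]
eef_rot: [[-0.678, -0.092, 0.729], [-0.043, 0.995, 0.085], [-0.733, 0.026, -0.679]]
wrist_force: [0.1, -0.0, -0.0]
opening: 0.0875
```

```bash
cat > st.py <<'E'
from nx import *
s=ctrl.sense();q=s['qpos'];print(s['clock'],q,s['tcp_pos'])
R=RTy(50,.05);z=R[:,2];Gp=g.cen+.036*g.a-.010*z
for p in(Gp-.1*z+[0,0,.08],Gp-.1*z): print(p,*[x.tolist() for x in row(s,p,R)])
E
python3 -c "
from st import *
task(q,50,1)"
```

```text
16.3 [ 0.884 -0.337 -1.07   2.435 -1.365  0.17   2.65 ] [0.473 0.088 0.298]
[0.517 0.255 0.236] [8.9, 160.7, 88.3] [2.8, -2.8, 0.5]
[0.517 0.255 0.156] [67.6, 158.6, 142.6] [2.8, -2.8, 0.5]
0 [ 1.274 -0.337 -1.407  2.419 -0.331  0.173  1.117] 0.3585
1 [ 1.402 -0.337 -1.407  2.437 -0.347  0.173  1.068] 0.4651
2 [ 1.625 -0.337 -1.407  2.437 -0.367  0.173  1.005] 0.6583
3 [ 1.626 -0.337 -1.407  2.437 -0.388  0.173  0.964] 0.6846
4 [ 1.427 -0.337 -1.407  2.385 -0.327  0.173  1.037] 0.4323
5 [ 0.839  0.468 -1.332  1.73   0.469  1.322  0.99 ] 0.0005
6 [ 0.962  0.721 -1.141  1.73   0.709  1.17   1.197] 0.0
7 [ 0.902  0.829 -1.041  1.794  0.834  1.032  1.111] 0.0
```

```bash
cat >> plan.py <<'E'
VM=.7*np.array([2.39,2.39]+[3.14]*5)*.125
LO2,HI2=LO.copy(),HI.copy()
def sim2(q,p,R,rows,n=3,lam=.02):
    q=np.array(q,float);m=9
    for _ in range(rows*n):
        x,A=FK(q);dp=np.array(p)-x;w=Ro.from_matrix(R@A.T).as_rotvec()
        if np.linalg.norm(dp)<5e-4 and np.linalg.norm(w)<2e-3: break
        k=min(1,.0625/n/(np.linalg.norm(dp)+1e-9),np.radians(10.7)/n/(np.linalg.norm(w)+1e-9))
        J=jac(q);dq=J.T@np.linalg.solve(J@J.T+lam**2*np.eye(6),np.r_[dp,w]*k)
        dq/=max(1,(abs(dq)/(VM/n)).max());q=np.clip(q+dq,LO+.003,HI-.003);m=min(m,marg(q),q[5]-.3)
    return q,m
def task2(q,T,verbose=0,place=True):
    R=RTy(T,.05);z=R[:,2];Gp=g.cen+.036*g.a-.010*z
    seq=[(Gp-.1*z+[0,0,.08],R,14),(Gp-.1*z,R,3),(Gp,R,4),(Gp+.11*g.a,R,4),(Gp+.11*g.a+[-.06,-.06,.1],R,4)]
    Rp=RTy(T-50,.01);W=np.array([.545,-.1725,.058])+np.array([.036,0,0])-.010*Rp[:,2]
    if place: seq+=[(W+[-.05,.2,.25],Rp,10),(W+[0,0,.1],Rp,10),(W,Rp,4)]
    m=9;e=0
    for i,(p,Rr,n) in enumerate(seq):
        q,mm=sim2(q,p,Rr,n);ee=err(q,p,Rr);e+=ee;m=min(m,mm)
        if verbose: print(i,q,round(ee,4),round(mm,3))
        if ee>.1: return m-1,e+1,q
    return m,e,q
E
cat > s4.py <<'E'
from plan import *
q0=np.array([float(v) for v in sys.argv[2].split(',')]);rng=np.random.default_rng(int(sys.argv[1]));T0=float(sys.argv[3]);t0=time.time()
def ev(w):
    q=q0.copy();m0=9;e0=0
    for i,r in enumerate(w):
        R=RTy(r[3],r[4]);q,mm=sim2(q,r[:3],R,16,n=2);e0+=err(q,r[:3],R)
        if i: m0=min(m0,mm)
        if e0>.1: return -3-e0,q
    m,e,_=task2(q,T0);return min(m,m0,.25)-3*e-e0,q
b=-9;w=None
while time.time()-t0<250:
    if b<0 or rng.random()<.15:
        k=rng.integers(1,4);v=np.c_[rng.uniform(.25,.7,k),rng.uniform(-.45,.6,k),rng.uniform(.33,.55,k),rng.uniform(-40,40,k),rng.uniform(-1.5,1.5,k)]
        if (np.hypot(v[:,0],v[:,1])<.43).any(): continue
    else: v=w+rng.normal(size=w.shape)*[.04,.04,.03,8,.2]*rng.choice([.3,1])
    if v[:,2].min()<.33: continue
    s,qq=ev(v)
    if s>b:b,w,q=s,v,qq
print(T0,b);print(w);print(q)
if b>0: task2(q,T0,1)
E
nproc
cat > run4.sh <<'E'
Q=$(python3 -c "
from plant import ctrl
print(','.join('%.4f'%v for v in ctrl.sense()['qpos']))")
i=0; for T in $@; do i=$((i+1)); OMP_NUM_THREADS=1 python3 s4.py $i " $Q" $T > o$i & done; wait; cat o?
E
rm o?; bash run4.sh 50 45 40 50 45 40
```

```text
4
50.0 0.07440548699392802
[[  0.531  -0.331   0.43  -23.251   1.025]
 [  0.398   0.356   0.423  27.49   -1.078]]
[-0.276  0.423 -1.117  1.514  0.676  1.823 -0.895]
0 [ 0.136  0.335 -1.154  2.305  1.659  0.91  -0.59 ] 0.0001 0.133
1 [ 0.008  0.552 -1.066  2.36   1.873  1.084 -0.792] 0.0 0.079
2 [-0.     0.752 -0.932  2.246  2.077  1.099 -0.783] 0.0005 0.099
3 [ 0.083  0.62  -0.945  2.087  1.901  0.906 -0.522] 0.0001 0.22
4 [ 0.298  0.283 -1.046  2.189  1.642  0.675 -0.359] 0.0004 0.251
5 [ 0.816  0.425 -1.271  1.737  0.421  1.297  1.032] 0.0001 0.084
6 [ 0.936  0.682 -1.08   1.739  0.66   1.135  1.232] 0.0 0.151
7 [ 0.874  0.792 -0.983  1.804  0.785  0.993  1.143] 0.0004 0.348
45.0 0.1298403949202531
[[ 0.572  0.342  0.335 29.128  1.176]
 [ 0.521 -0.008  0.425  6.586  0.177]]
[ 0.801  0.114 -0.966  1.672  0.095  1.29   1.571]
0 [ 0.149  0.282 -1.102  2.241  1.483  0.788 -0.403] 0.0 0.198
1 [ 0.033  0.479 -1.03   2.305  1.742  0.923 -0.655] 0.0 0.135
2 [ 0.006  0.699 -0.909  2.207  1.959  0.967 -0.69 ] 0.0005 0.151
3 [ 0.075  0.584 -0.911  2.039  1.736  0.814 -0.383] 0.0001 0.261
4 [ 
[... 2340 characters left out ...]
343
[[  0.607   0.247   0.381  25.24    0.935]
 [  0.683   0.387   0.33   -4.168   0.608]
 [  0.416  -0.044   0.534 -37.012  -1.682]]
[ 0.943  0.003 -0.529  1.648 -0.616  1.686  0.292]
0 [ 0.149  0.254 -1.046  2.173  1.278  0.72  -0.181] 0.0 0.235
1 [ 0.035  0.422 -0.971  2.243  1.573  0.79  -0.478] 0.0 0.196
2 [-0.006  0.648 -0.863  2.164  1.816  0.84  -0.572] 0.0004 0.209
3 [ 0.058  0.557 -0.865  1.987  1.545  0.744 -0.213] 0.0001 0.306
4 [ 0.288  0.265 -0.987  2.074  1.192  0.618  0.088] 0.0004 0.318
5 [ 0.667  0.5   -1.145  1.619  0.376  1.48   1.049] 0.0 0.199
6 [ 0.815  0.733 -0.989  1.607  0.598  1.332  1.273] 0.0 0.275
7 [ 0.777  0.843 -0.921  1.668  0.694  1.194  1.211] 0.0003 0.433
```

```bash
cat > nx2.py <<'E'
from plan import *
from plant import ctrl
def nx(L,T=45,n=16):
    s=ctrl.sense();S=s;q=s['qpos'];print(s['clock'],q,s['tcp_pos'])
    for r in L:
        R=RTy(r[3],r[4]);print(*[x.tolist() for x in row(S,r[:3],R)]);q,m=sim2(q,r[:3],R,n,n=3);A=FK(q);print('   ',q,A[0],m);S=dict(eef_rot=A[1],tcp_pos=A[0])
    print(task2(q,T))
E
python3 -c "
from nx2 import *
nx([[.572,.342,.335,29.1,1.176],[.521,-.008,.425,6.6,.177]])"
```

```text
16.3 [ 0.884 -0.337 -1.07   2.435 -1.365  0.17   2.65 ] [0.473 0.088 0.298]
[-104.8, 244.9, 68.6] [-37.5, 17.1, -49.9]
    [ 0.416  0.445 -1.175  1.737  0.216  0.777  2.   ] [0.572 0.342 0.335] -0.0899830117411301
[255.6, -87.7, -245.3] [17.6, 20.6, 54.8]
    [ 0.796  0.111 -0.957  1.673  0.091  1.29   1.574] [ 0.521 -0.008  0.425] 0.23721718314458062
(np.float64(0.13470154966682824), np.float64(0.0016308487141322337), array([ 0.829,  0.82 , -0.96 ,  1.736,  0.741,  1.098,  1.177]))
```

arm_command --targets '[[[-0.105,0.245,0.069,-37.5,17,-50,100],[-0.105,0.245,0.069,-37.5,17,-50,100],[-0.105,0.245,0.069,-37.5,17,-50,100],[-0.105,0.245,0.069,-37.5,17,-50,100],[-0.105,0.245,0.069,-37.5,17,-50,100],[-0.105,0.245,0.069,-37.5,17,-50,100],[-0.105,0.245,0.069,-37.5,17,-50,100],[-0.105,0.245,0.069,-37.5,17,-50,100],[-0.105,0.245,0.069,-37.5,17,-50,100],[-0.105,0.245,0.069,-37.5,17,-50,100]]]'

```text
clock: 17.55
tcp_pos: [0.5745, 0.3386, 0.3379]
eef_rot: [[-0.336, -0.922, 0.194], [-0.805, 0.388, 0.45], [-0.49, -0.005, -0.872]]
wrist_force: [-0.9, 0.5, -0.4]
opening: 0.088
```

```bash
python3 -c "
from nx2 import *
nx([[.521,-.008,.425,6.6,.177]])"
```

```text
17.55 [ 0.479  0.5   -1.286  1.732  0.332  0.801  1.913] [0.575 0.339 0.338]
[254.2, -85.4, -242.2] [17.5, 20.9, 54.7]
    [ 0.935  0.145 -1.128  1.668  0.136  1.298  1.537] [ 0.521 -0.008  0.425] 0.11626184534069339
(np.float64(0.06240781888524993), np.float64(0.0014302261070893918), array([ 0.862,  0.853, -1.022,  1.734,  0.79 ,  1.133,  1.143]))
```

Run:
```python
from nx2 import *
q=ctrl.sense()['qpos']
for T in(40,45,50): print(T);task2(q,T,1)
```

```text
40
0 [-0.172  0.173 -0.677  2.189  1.197  0.616 -0.147] 0.0003 0.078
1 [-0.239  0.326 -0.638  2.258  1.535  0.644 -0.505] 0.0 0.182
2 [-0.229  0.55  -0.575  2.177  1.811  0.676 -0.666] 0.0003 0.194
3 [-0.187  0.462 -0.538  2.002  1.465  0.578 -0.228] 0.0001 0.276
4 [-0.031  0.187 -0.612  2.09   1.081  0.516  0.148] 0.0003 0.216
5 [ 0.383  0.351 -0.692  1.636  0.174  1.404  1.24 ] 0.0001 0.218
6 [ 0.562  0.589 -0.563  1.626  0.334  1.204  1.48 ] 0.0 0.536
7 [ 0.534  0.704 -0.525  1.686  0.405  1.043  1.426] 0.0003 0.743
45
0 [-0.226  0.178 -0.671  2.259  1.425  0.653 -0.408] 0.0002 -0.001
1 [-0.273  0.355 -0.656  2.321  1.729  0.744 -0.732] 0.0 0.119
2 [-0.244  0.578 -0.588  2.222  1.967  0.784 -0.829] 0.0003 0.136
3 [-0.211  0.467 -0.531  2.056  1.694  0.618 -0.464] 0.0001 0.246
4 [-0.107  0.173 -0.552  2.153  1.34   0.496 -0.127] 0.0003 0.196
5 [ 0.345  0.28  -0.618  1.7    0.143  1.3    1.275] 0.0004 0.173
6 [ 0.533  0.526 -0.488  1.697  0.281  1.077  1.526] 0.0 0.633
7 [ 0.502  0.646 -0.449  1.76   0.353  0.906  1.468] 0.0003 0.606
50
0 [-0.277  0.202 -0.673  2.324  1.624  0.738 -0.642] 0.0001 -0.075
1 [-0.319  0.402 -0.664  2.377  1.872  0.878 -0.913] 0.0 0.062
2 [-0.274  0.613 -0.584  2.261  2.086  0.903 -0.96 ] 0.0004 0.083
3 [-0.231  0.483 -0.531  2.106  1.889  0.695 -0.663] 0.0001 0.204
4 [-0.154  0.175 -0.528  2.211  1.611  0.528 -0.41 ] 0.0003 0.228
5 [ 0.292  0.213 -0.536  1.765  0.116  1.195  1.304] 0.0001 0.131
6 [ 0.495  0.468 -0.407  1.769  0.221  0.95   1.578] 0.0 0.567
7 [ 0.461  0.594 -0.367  1.833  0.293  0.768  1.52 ] 0.0003 0.468
```

```bash
cat > st.py <<'E'
from nx2 import *
s=ctrl.sense();q=s['qpos'];np.set_printoptions(precision=4,suppress=True);print(s['clock'],q,s['tcp_pos'],s['opening'],s['wrist_force'])
T=42;R=RTy(T,.05);z=R[:,2];Gp=g.cen+.036*g.a-.011*z
def pr(*ps):
    for p in ps: print(p,*[x.tolist() for x in row(s,p,R)])
E
python3 -c "
from st import *
pr(Gp-.1*z+[0,0,.08],Gp-.1*z,Gp)"
```

```text
17.55 [ 0.479   0.5004 -1.286   1.7324  0.3325  0.8013  1.9128] [0.5745 0.3386 0.3379] 0.08796952009125235 [-0.9118  0.5139 -0.4387]
[0.5269 0.2554 0.2478] [127.0, 12.1, 32.0] [37.4, -11.2, 52.5]
[0.5269 0.2554 0.1678] [166.2, 12.4, 101.7] [37.4, -11.2, 52.5]
[0.5938 0.2588 0.0935] [177.4, -47.5, 181.0] [37.4, -11.2, 52.5]
```

arm_command --targets '[[[0.127,0.012,0.032,37.4,-11.2,52.5,100],[0.127,0.012,0.032,37.4,-11.2,52.5,100],[0.127,0.012,0.032,37.4,-11.2,52.5,100],[0.127,0.012,0.032,37.4,-11.2,52.5,100],[0.127,0.012,0.032,37.4,-11.2,52.5,100],[0.127,0.012,0.032,37.4,-11.2,52.5,100],[0.127,0.012,0.032,37.4,-11.2,52.5,100],[0.127,0.012,0.032,37.4,-11.2,52.5,100],[0.127,0.012,0.032,37.4,-11.2,52.5,100],[0.127,0.012,0.032,37.4,-11.2,52.5,100]]]'

```text
clock: 18.8
tcp_pos: [0.5262, 0.2548, 0.2484]
eef_rot: [[-0.741, -0.051, 0.669], [-0.037, 0.999, 0.035], [-0.67, 0.001, -0.742]]
wrist_force: [-0.2, 0.0, -0.6]
opening: 0.0879
```

```bash
python3 -c "
from st import *
pr(Gp-.1*z+[0,0,.08],Gp-.1*z,Gp-.03*z,Gp)"
```

```text
18.8 [-0.3182  0.1497 -0.5374  2.2284  1.2703  0.5947 -0.2463] [0.5262 0.2548 0.2484] 0.08789129592512629 [-0.1958  0.0065 -0.6388]
[0.5269 0.2554 0.2478] [-0.2, 0.6, 1.0] [0.1, 0.1, 0.0]
[0.5269 0.2554 0.1678] [53.4, 0.5, 60.4] [0.1, 0.1, 0.0]
[0.5737 0.2578 0.1157] [53.5, 0.4, 130.4] [0.1, 0.1, 0.0]
[0.5938 0.2588 0.0935] [53.6, 0.3, 160.4] [0.1, 0.1, 0.0]
```

Pose reached. Descend to 30 mm short and take one close look.

arm_command --targets '[[[0.03,0,0.03,0,0,0,100],[0.053,0,0.06,0,0,0,100],[0.053,0,0.06,0,0,0,100],[0.053,0,0.1,0,0,0,100],[0.053,0,0.13,0,0,0,100],[0.053,0,0.13,0,0,0,100]]]'

```text
clock: 19.55
tcp_pos: [0.5766, 0.2538, 0.1159]
eef_rot: [[-0.743, -0.044, 0.668], [-0.033, 0.999, 0.029], [-0.669, -0.001, -0.743]]
wrist_force: [-0.8, 0.3, -0.6]
opening: 0.0876
```

```bash
python3 -c "
from st import *
pr(Gp-.03*z,Gp)
from plant import capture
c=capture('wrist');np.savez('w3.npz',**c,pos=s['tcp_pos'],rot=s['eef_rot'])
a=capture('scene');np.savez('scene2.npz',**a)
b=cv2.resize(a['img'][170:280,330:490],None,fx=4,fy=4,interpolation=2)[:200*2,:640]
cv2.imwrite('pics/w3.png',np.vstack([c['img'][::1],b])[:600+0,:,::-1] if 0 else np.hstack([cv2.resize(c['img'],(400,250),interpolation=3),cv2.resize(a['img'][170:270,330:490],(400,250),interpolation=2)])[...,::-1])
"
```

```text
19.55 [-0.3395  0.4678 -0.4693  2.2338  1.8181  0.6463 -0.7433] [0.5766 0.2538 0.1159] 0.0875904830898688 [-0.7639  0.2677 -0.5974]
[0.5737 0.2578 0.1157] [2.2, 4.1, -1.7] [-0.3, -0.0, -0.2]
[0.5938 0.2588 0.0935] [2.1, 4.2, 28.3] [-0.3, -0.0, -0.2]
```

View pics/w3.png

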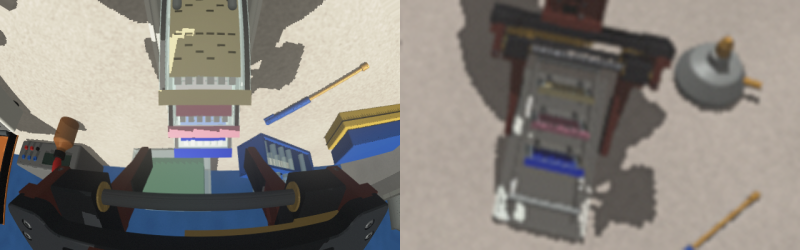

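The wrist view shows the blue strip centred at (203,153), between the fingertips at about (148,155) and (258,155). The scene crop shows the fingers straddling the stack and clear of it. I'll go in and grip.

arm_command --targets '[[[0.002,0.004,0.014,0,0,0,100],[0.002,0.004,0.028,0,0,0,100],[0.002,0.004,0.028,0,0,0,100],[0.002,0.004,0.028,0,0,0,100],[0.002,0.004,0.028,0,0,0,0],[0.002,0.004,0.028,0,0,0,0],[0.002,0.004,0.028,0,0,0,0],[0.002,0.004,0.028,0,0,0,0]]]' --newtons 35

```text
clock: 20.65
tcp_pos: [0.5927, 0.2595, 0.0934]
eef_rot: [[-0.742, -0.046, 0.669], [-0.034, 0.999, 0.031], [-0.669, 0.0, -0.743]]
wrist_force: [-0.1, -0.9, 0.6]
opening: 0.0593
```

```bash
python3 -c "
from st import *
pr(Gp,Gp+.03*g.a,Gp+.06*g.a,Gp+.09*g.a,Gp+.12*g.a)"
```

```text
20.65 [-0.3361  0.5333 -0.4616  2.2048  1.8843  0.6634 -0.7855] [0.5927 0.2595 0.0934] 0.05925333822970473 [-0.0808 -0.9379  0.6084]
[0.5938 0.2588 0.0935] [-0.8, -0.8, 0.6] [-0.2, 0.0, -0.2]
[0.613  0.2598 0.1164] [-30.5, -0.7, -3.6] [-0.2, 0.0, -0.2]
[0.6323 0.2607 0.1394] [-60.2, -0.6, -7.8] [-0.2, 0.0, -0.2]
[0.6515 0.2617 0.1624] [-89.9, -0.5, -11.9] [-0.2, 0.0, -0.2]
[0.6708 0.2626 0.1854] [-119.6, -0.5, -16.1] [-0.2, 0.0, -0.2]
```

Gripped at 59.3 mm. Draw it out along the slot.

arm_command --targets '[[[-0.015,0,-0.002,0,0,0,0],[-0.03,0,-0.004,0,0,0,0],[-0.045,0,-0.006,0,0,0,0],[-0.06,0,-0.008,0,0,0,0],[-0.075,0,-0.01,0,0,0,0],[-0.09,0,-0.012,0,0,0,0],[-0.105,0,-0.014,0,0,0,0],[-0.12,0,-0.016,0,0,0,0],[-0.12,0,-0.016,0,0,0,0]]]'

```text
clock: 21.78
tcp_pos: [0.6718, 0.2629, 0.1862]
eef_rot: [[-0.742, -0.045, 0.669], [-0.033, 0.999, 0.03], [-0.67, 0.001, -0.742]]
wrist_force: [0.3, -0.5, -1.3]
opening: 0.0593
```

Run:
```python
from st import *
from plant import capture
a=capture('scene');np.savez('scene3.npz',**a)
c=capture('wrist');np.savez('w4.npz',**c,pos=s['tcp_pos'],rot=s['eef_rot'])
cv2.imwrite('pics/w4.png',np.hstack([cv2.resize(c['img'],(400,250),interpolation=3),cv2.resize(a['img'][150:250,330:490],(400,250),interpolation=2)])[...,::-1])
Rp=RTy(T-50,.01);W=np.array([.545,-.1725,.058])+np.array([.036,0,0])-.011*Rp[:,2]
for (p,Rr,n) in ((s['tcp_pos']+[-.06,-.06,.1],R,4),(W+[-.05,.2,.25],Rp,10),(W+[0,0,.1],Rp,10),(W,Rp,4)):
    print(p,*[x.tolist() for x in row(s,p,Rr)]);q,m=sim2(q,p,Rr,n);print('   ',q,m,err(q,p,Rr))
```

```text
21.775 [-0.3032  0.4331 -0.396   2.0134  1.5002  0.5304 -0.2958] [0.6718 0.2629 0.1862] 0.05934298731235963 [ 0.279  -0.4626 -1.2888]
[0.6118 0.2029 0.2862] [-20.6, -57.2, -116.2] [-0.2, 0.1, -0.3]
    [-0.1807  0.1616 -0.448   2.1005  1.1066  0.4818  0.1128] 0.18178461369188587 0.0003182415944282977
[0.5325 0.0275 0.3189] [22.0, -228.9, -198.9] [0.6, 50.1, 1.9]
    [ 0.2381  0.293  -0.491   1.6682  0.1064  1.3517  1.3061] 0.18211211106293113 6.211033866143399e-06
[ 0.5825 -0.1725  0.1689] [92.0, -431.0, -60.2] [0.6, 50.1, 1.9]
    [ 0.4394  0.5335 -0.3721  1.6619  0.2231  1.1282  1.5718] 0.5899901001601091 2.9495783307235e-05
[ 0.5825 -0.1725  0.0689] [159.0, -431.1, 14.0] [0.6, 50.1, 1.9]
    [ 0.4191  0.6515 -0.3458  1.7232  0.2772  0.9565  1.5279] 0.6565344230314516 0.0002817284197430375
```

View pics/w4.png

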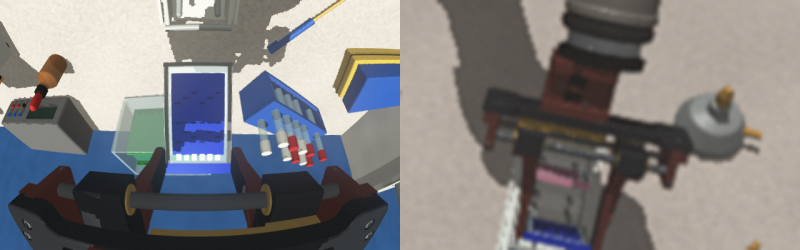

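Held with the lower edge free: in the wrist view the cassette spans (165..232, 65..175), and the scene crop shows pink still in place. Now transfer to a hover over the window.

arm_command --targets '[[[-0.02,-0.057,-0.116,0,0,0,0],[-0.02,-0.057,-0.116,0,0,0,0],[-0.02,-0.057,-0.116,0,0,0,0],[0.022,-0.229,-0.199,0.6,50,2,0],[0.022,-0.229,-0.199,0.6,50,2,0],[0.022,-0.229,-0.199,0.6,50,2,0],[0.022,-0.229,-0.199,0.6,50,2,0],[0.022,-0.229,-0.199,0.6,50,2,0],[0.022,-0.229,-0.199,0.6,50,2,0],[0.022,-0.229,-0.199,0.6,50,2,0],[0.022,-0.229,-0.199,0.6,50,2,0]]]'

```text
clock: 23.25
tcp_pos: [0.532, 0.028, 0.3167]
eef_rot: [[-0.99, -0.011, -0.14], [-0.011, 1.0, -0.002], [0.14, -0.001, -0.99]]
wrist_force: [-0.1, -0.4, -0.4]
opening: 0.0593
```

```bash
cat > pl.py <<'E'
from st import *
Rp=RTy(T-50,.01);W=np.array([.545,-.1725,.058])+np.array([.036,0,0])-.011*Rp[:,2]
E
python3 - <<'E'
from pl import *
for (p,n) in ((W+[-.05,.2,.25],10),(W+[0,0,.1],10)):
    print(p,*[x.tolist() for x in row(s,p,Rp)])
E
```

```text
23.25 [ 0.1989  0.2877 -0.4426  1.6748  0.0935  1.3446  1.3184] [0.532  0.028  0.3167] 0.059342384115554175 [-0.057  -0.4221 -0.4089]
[0.5325 0.0275 0.3189] [-0.2, -0.5, -2.2] [-0.0, -0.1, 0.1]
[ 0.5825 -0.1725  0.1689] [-68.6, -200.9, 139.7] [-0.0, -0.1, 0.1]
```

arm_command --targets '[[[-0.02,-0.06,0.02,0,0,0,0],[-0.04,-0.12,0.04,0,0,0,0],[-0.06,-0.17,0.08,0,0,0,0],[-0.069,-0.201,0.12,0,0,0,0],[-0.069,-0.201,0.14,0,0,0,0],[-0.069,-0.201,0.14,0,0,0,0]]]'

```text
clock: 24.0
tcp_pos: [0.5812, -0.1722, 0.169]
eef_rot: [[-0.99, -0.011, -0.142], [-0.011, 1.0, -0.001], [0.142, 0.0, -0.99]]
wrist_force: [-0.7, -0.4, -0.6]
opening: 0.0593
```

Run:
```python
from pl import *
from plant import capture
c=capture('wrist');c.update(pos=s['tcp_pos'],rot=s['eef_rot']);np.savez('w5.npz',**c)
a=capture('top')
hsv=cv2.cvtColor(c['img'],cv2.COLOR_RGB2HSV);k=cv2.inRange(hsv,(108,120,60),(130,255,255));k[:, :230]=0;k[:,400:]=0;k[300:]=0
uv=np.argwhere(k)[:,::-1];P=wpts(c,uv);ok=(P[:,2]>.1)&(P[:,2]<.22);P=P[ok];print(len(P),np.percentile(P,[1,50,99],axis=0))
A=np.c_[P[:,:2],np.ones(len(P))];co=np.linalg.lstsq(A,P[:,2],rcond=None)[0];print('plane',np.degrees(co[:2]),abs(P[:,2]-A@co).mean())
print('minrect xy mm',cv2.minAreaRect((P[:,:2]*1e3).astype(np.float32)))
cv2.imwrite('pics/w5.png',np.hstack([c['img'][:330],cv2.resize(a['img'][140:240,340:440],(330,330),interpolation=2)[:,:160*2]])[...,::-1][:, :].copy() if 0 else np.hstack([cv2.resize(c['img'],(480,300),interpolation=3),cv2.resize(a['img'][140:240,345:445],(300,300),interpolation=2)])[...,::-1])
for p in (W+[0,0,.1],W): print(p,*[x.tolist() for x in row(s,p,Rp)])
```

```text
24.0 [ 0.4042  0.5261 -0.3226  1.6668  0.1966  1.1221  1.5945] [ 0.5812 -0.1722  0.169 ] 0.05929992135693125 [-0.6835 -0.3659 -0.5946]
12311 [[ 0.5039 -0.1973  0.1598]
 [ 0.5428 -0.1732  0.1613]
 [ 0.592  -0.1474  0.1628]]
plane [0.1372 0.2539] 0.0005035190740278257
minrect xy mm ((548.103515625, -173.02728271484375), (89.91291046142578, 59.4036865234375), 0.7513609528541565)
[ 0.5825 -0.1725  0.1689] [-1.3, -0.3, -0.1] [0.0, -0.1, 0.1]
[ 0.5825 -0.1725  0.0689] [-15.5, -0.4, 98.9] [0.0, -0.1, 0.1]
```

View pics/w5.png

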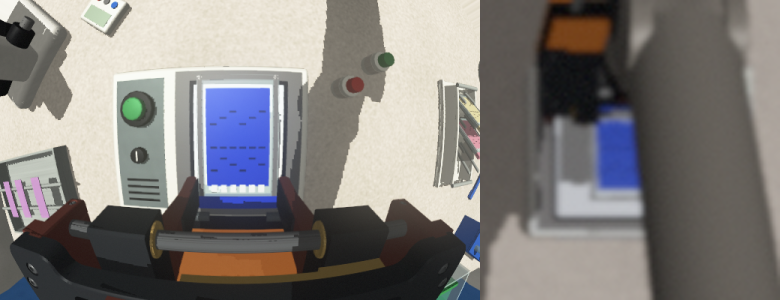

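The wrist view shows the cassette flat over the window, level to 0.3°, centred at about (0.547, -0.173) and clear of the raised cover. Lower it slowly.

arm_command --targets '[[[-0.009,0,0.03,0,0,0,0],[-0.013,0,0.06,0,0,0,0],[-0.016,0,0.08,0,0,0,0],[-0.017,0,0.089,0,0,0,0],[-0.018,0,0.095,0,0,0,0],[-0.018,0,0.095,0,0,0,0]]]'

```text
clock: 24.85
tcp_pos: [0.5881, -0.1729, 0.0741]
eef_rot: [[-0.99, -0.01, -0.139], [-0.01, 1.0, -0.001], [0.139, 0.0, -0.99]]
wrist_force: [-0.4, -0.4, -0.4]
opening: 0.0594
```

```bash
python3 -c "
from pl import *
for p in (W+[.004,0,0],): print(p,*[x.tolist() for x in row(s,p,Rp)])"
```

```text
24.85 [ 0.3847  0.646  -0.3002  1.7102  0.2425  0.9615  1.5566] [ 0.5881 -0.1729  0.0741] 0.05941076035051861 [-0.3615 -0.3501 -0.3763]
[ 0.5865 -0.1725  0.0689] [0.8, 0.4, 5.3] [0.0, 0.0, 0.0]
```

arm_command --targets '[[[0,0,0.002,0,0,0,0],[0,0,0.004,0,0,0,0],[0,0,0.005,0,0,0,0],[0,0,0.005,0,0,0,0]]]'

```text
clock: 25.35
tcp_pos: [0.5878, -0.1731, 0.0703]
eef_rot: [[-0.99, -0.01, -0.138], [-0.01, 1.0, -0.002], [0.138, -0.0, -0.99]]
wrist_force: [-1.3, 1.0, 8.7]
opening: 0.0595
```

arm_command --targets '[[[0,0,-0.001,0,0,0,0],[0,0,-0.001,0,0,0,72],[0,0,-0.001,0,0,0,80],[0,0,-0.001,0,0,0,80],[0.002,0,-0.015,0,0,0,80],[0.006,0,-0.04,0,0,0,80],[0.015,0,-0.09,0,0,0,80],[0.04,0,-0.15,0,0,0,80],[0.1,0,-0.18,0,0,0,80],[0.1,0,-0.18,0,0,0,80]]]'

```text
clock: 26.6
tcp_pos: [0.512, -0.1745, 0.2644]
eef_rot: [[-0.991, -0.009, -0.135], [-0.008, 1.0, -0.004], [0.135, -0.002, -0.991]]
wrist_force: [0.3, 0.8, -0.8]
opening: 0.0706
```

Run:
```python
from pl import *
from plant import capture
c=capture('wrist');c.update(pos=s['tcp_pos'],rot=s['eef_rot']);np.savez('w6.npz',**c)
hsv=cv2.cvtColor(c['img'],cv2.COLOR_RGB2HSV);k=cv2.inRange(hsv,(108,120,60),(130,255,255));k[:, :230]=0;k[:,420:]=0;k[300:]=0
uv=np.argwhere(k)[:,::-1];P=wpts(c,uv);ok=(P[:,2]>.04)&(P[:,2]<.08)&(P[:,0]<.63);P=P[ok];print(len(P),np.percentile(P,[1,50,99],axis=0))
print('minrect xy mm',cv2.minAreaRect((P[:,:2]*1e3).astype(np.float32)))
cv2.imwrite('pics/w6.png',c['img'][...,::-1])
print(s['qpos'],s['eef_rot'])
```

```text
26.6 [ 0.4707  0.3247 -0.3454  1.7371  0.1376  1.2356  1.6599] [ 0.512  -0.1745  0.2644] 0.0706036319940884 [ 0.2996  0.8057 -0.849 ]
1823 [[ 0.5103 -0.1966  0.06  ]
 [ 0.539  -0.1738  0.0616]
 [ 0.5976 -0.1485  0.0635]]
minrect xy mm ((554.002197265625, -174.46334838867188), (88.81290435791016, 57.338191986083984), 1.7838388681411743)
[ 0.4707  0.3247 -0.3454  1.7371  0.1376  1.2356  1.6599] [[-0.9908 -0.0089 -0.1353]
 [-0.0085  1.     -0.0035]
 [ 0.1353 -0.0024 -0.9908]]
```

View pics/w6.png

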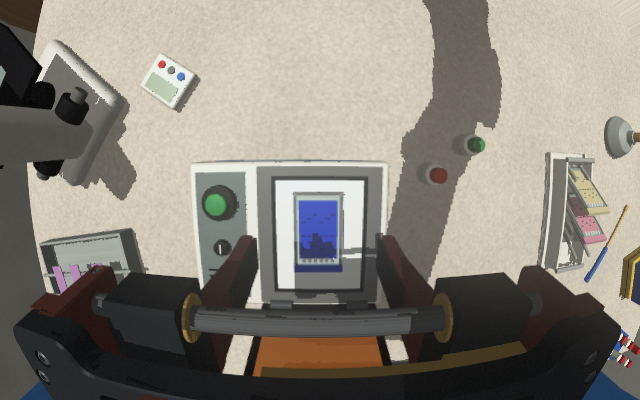

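The cassette lies flat and centred on the window: cassette columns 295–343 against window columns 276–366. Next I'll simulate re-gripping the bar and closing.

```bash
cat > cl.py <<'E'
from pl import *
H=np.array([.6455,-.1715,.055])
def bar(a): return H+[-.214*np.cos(a)+.012*np.sin(a),0,.214*np.sin(a)+.012*np.cos(a)-.004]
E
python3 - <<'E'
from cl import *
print(bar(1.68))
for yw in(90,-90):
    Rd=down(yw);qq=q.copy();S=s;print(yw)
    for p,n in [((.5,-.17,.37),14),((bar(1.68)+[0,0,.09]),6),(bar(1.68),4)]+[(bar(a),2) for a in np.linspace(1.57,0,10)]:
        qq,m=sim2(qq,p,Rd,n);print(np.round(p,3),qq,round(m,3),round(err(qq,p,Rd),4))
        if n>3:print(row(S,p,Rd))
E
```

```text
26.65 [ 0.4702  0.3269 -0.3454  1.7371  0.1378  1.235   1.6597] [ 0.5122 -0.1743  0.2633] 0.07036063804759038 [-1.3262  0.1578  0.0863]
[ 0.6808 -0.1715  0.2624]
90
[ 0.5  -0.17  0.37] [ 0.3477  0.1391 -0.1553  1.7149  0.022   1.2895  0.1878] 0.479 0.0
(array([  26.7,    4.2, -104.1]), array([-6.3, -6.1, 90.4]))
[ 0.681 -0.172  0.352] [ 0.2563  0.4595 -0.1502  1.3221  0.0678  1.3652  0.1075] 0.516 0.0003
(array([-154.8,    1.1, -111.3]), array([-6.3, -6.1, 90.4]))
[ 0.681 -0.172  0.262] [ 0.2605  0.5094 -0.153   1.4434  0.0799  1.1951  0.0973] 0.595 0.0
(array([-167.1,    1.2,  -22.2]), array([-6.3, -6.1, 90.4]))
[ 0.657 -0.172  0.265] [ 0.2724  0.469  -0.1565  1.5017  0.0762  1.1772  0.1033] 0.741 0.0
[ 0.62  -0.172  0.264] [ 0.2918  0.4094 -0.1615  1.5964  0.0703  1.1419  0.114 ] 0.749 0.0002
[ 0.583 -0.172  0.256] [ 0.3112  0.3573 -0.1654  1.6912  0.0646  1.0987  0.1266] 0.697 0.0001
[ 0.549 -0.172  0.242] [ 0.3298  0.3153 -0.1682  1.7847  0.0598  1.0469  0.1397] 0.655 0.0001
[ 0.517 -0.172  0.223] [ 0.3466  0.2861 -0.1697  1.8744  0.057   0.986   0.1521] 0.566 0.0002
[ 0.489 -0.1
[... 1165 characters left out ...]
284  1.6531  0.4282  1.2018  2.957 ] 0.003 0.0026
[ 0.549 -0.172  0.242] [ 0.9255  0.473  -0.9685  1.7451  0.4234  1.1502  2.957 ] 0.003 0.003
[ 0.517 -0.172  0.223] [ 0.9871  0.4523 -1.0011  1.8337  0.4272  1.0915  2.957 ] 0.003 0.0025
[ 0.489 -0.172  0.198] [ 1.0288  0.4426 -1.0149  1.9169  0.4392  1.0252  2.957 ] 0.003 0.0011
[ 0.466 -0.172  0.168] [ 1.0454  0.4454 -1.0063  1.9922  0.4619  0.953   2.9472] 0.007 0.0004
[ 0.448 -0.172  0.135] [ 1.0387  0.4657 -0.9804  2.0564  0.5045  0.8789  2.9143] 0.029 0.0006
[ 0.437 -0.172  0.1  ] [ 1.0091  0.503  -0.9364  2.1062  0.5681  0.8058  2.862 ] 0.072 0.0
[ 0.432 -0.172  0.063] [ 0.9624  0.5532 -0.8784  2.1396  0.6457  0.7367  2.7965] 0.132 0.0
```

arm_command --targets '[[[0.027,0.004,-0.104,-6.3,-6.1,90.4,27],[0.027,0.004,-0.104,-6.3,-6.1,90.4,27],[0.027,0.004,-0.104,-6.3,-6.1,90.4,27],[0.027,0.004,-0.104,-6.3,-6.1,90.4,27],[0.027,0.004,-0.104,-6.3,-6.1,90.4,27],[0.027,0.004,-0.104,-6.3,-6.1,90.4,27],[0.027,0.004,-0.104,-6.3,-6.1,90.4,27],[0.027,0.004,-0.104,-6.3,-6.1,90.4,27],[0.027,0.004,-0.104,-6.3,-6.1,90.4,27],[0.027,0.004,-0.104,-6.3,-6.1,90.4,27]]]'

```text
clock: 27.9
tcp_pos: [0.5011, -0.1694, 0.3665]
eef_rot: [[-0.002, 1.0, -0.004], [1.0, 0.002, 0.002], [0.002, -0.004, -1.0]]
wrist_force: [0.4, 0.2, 0.5]
opening: 0.0233
```

Run:
```python
from cl import *
Rd=down(90)
for p in((.681,-.1705,.352),(.681,-.1705,.2635)): print(row(s,p,Rd))
```

```text
27.9 [ 0.3631  0.1461 -0.1743  1.7149  0.0246  1.2872  0.1859] [ 0.5011 -0.1694  0.3665] 0.023319583673601443 [0.4377 0.1734 0.5392]
(array([ -1.5, 179.9,  13.8]), array([-0.2, -0.1,  0.1]))
(array([ -1.7, 180.3, 102.3]), array([-0.2, -0.1,  0.1]))
```

arm_command --targets '[[[-0.001,0.06,0.005,0,0,0,27],[-0.001,0.12,0.01,0,0,0,27],[-0.001,0.18,0.014,0,0,0,27],[-0.001,0.18,0.014,0,0,0,27],[-0.001,0.18,0.04,0,0,0,27],[-0.001,0.18,0.08,0,0,0,27],[-0.001,0.18,0.102,0,0,0,27],[-0.001,0.18,0.102,0,0,0,27],[-0.001,0.18,0.102,0,0,0,0],[-0.001,0.18,0.102,0,0,0,0],[-0.001,0.18,0.102,0,0,0,0]]]' --newtons 20

```text
clock: 29.28
tcp_pos: [0.6816, -0.1708, 0.2672]
eef_rot: [[-0.001, 1.0, 0.001], [1.0, 0.001, 0.001], [0.001, 0.001, -1.0]]
wrist_force: [0.8, -1.1, 4.9]
opening: 0.0091
```

Run:
```python
from cl import *
Rd=down(90);B0=bar(1.68)
for a in np.linspace(1.68,0,16)[1:]: 
    d=bar(a)-B0;print([0,round(d[0],3),round(-d[2],3)],end=',')
```

```text
29.275 [ 0.2742  0.508  -0.1748  1.4364  0.0894  1.2038  0.0897] [ 0.6816 -0.1708  0.2672] 0.009107994891552791 [ 0.8282 -1.1365  4.8712]
[0, np.float64(-0.024), np.float64(-0.003)],[0, np.float64(-0.048), np.float64(-0.003)],[0, np.float64(-0.072), np.float64(0.0)],[0, np.float64(-0.095), np.float64(0.006)],[0, np.float64(-0.118), np.float64(0.014)],[0, np.float64(-0.139), np.float64(0.024)],[0, np.float64(-0.16), np.float64(0.037)],[0, np.float64(-0.178), np.float64(0.052)],[0, np.float64(-0.195), np.float64(0.069)],[0, np.float64(-0.21), np.float64(0.088)],[0, np.float64(-0.223), np.float64(0.108)],[0, np.float64(-0.233), np.float64(0.13)],[0, np.float64(-0.241), np.float64(0.152)],[0, np.float64(-0.247), np.float64(0.176)],[0, np.float64(-0.249), np.float64(0.199)],
```

arm_command --targets '[[[0,-0.024,-0.003,0,0,0,0],[0,-0.048,-0.003,0,0,0,0],[0,-0.072,0,0,0,0,0],[0,-0.095,0.006,0,0,0,0],[0,-0.118,0.014,0,0,0,0],[0,-0.139,0.024,0,0,0,0],[0,-0.16,0.037,0,0,0,0],[0,-0.178,0.052,0,0,0,0],[0,-0.195,0.069,0,0,0,0],[0,-0.21,0.088,0,0,0,0],[0,-0.223,0.108,0,0,0,0]]]'

```text
clock: 30.65
tcp_pos: [0.4582, -0.1708, 0.1583]
eef_rot: [[-0.001, 1.0, 0.002], [1.0, 0.001, 0.001], [0.001, 0.002, -1.0]]
wrist_force: [6.3, -2.0, -2.3]
opening: 0.0092
```

Run:
```python
from cl import *
B0=s['tcp_pos'];h=np.linalg.norm(B0[[0,2]]+[0,.004]-H[[0,2]]);print(h,np.hypot(.214,.012))
a0=np.arctan2(B0[2]+.004-.055,H[0]-B0[0])-np.arctan2(.012,.214);print('a',a0)
for a in np.linspace(a0,0,7)[1:]:
    d=bar(a)-bar(a0);print([round(d[0],3),round(-d[2],3)],end=',')
```

```text
30.65 [ 0.3931  0.2803 -0.1904  2.0584  0.0709  0.8076  0.1616] [ 0.4582 -0.1708  0.1583] 0.009238651880522468 [ 6.2716 -1.9717 -2.2664]
0.2158187706038508 0.21433618453261688
a 0.46407237021949743
[np.float64(-0.008), np.float64(0.015)],[np.float64(-0.014), np.float64(0.03)],[np.float64(-0.02), np.float64(0.046)],[np.float64(-0.024), np.float64(0.062)],[np.float64(-0.026), np.float64(0.078)],[np.float64(-0.028), np.float64(0.095)],
```

arm_command --targets '[[[0,-0.007,0.015,0,0,0,0],[0,-0.013,0.03,0,0,0,0],[0,-0.019,0.046,0,0,0,0],[0,-0.023,0.062,0,0,0,0],[0,-0.025,0.078,0,0,0,0],[0,-0.026,0.09,0,0,0,0],[0,-0.026,0.096,0,0,0,0],[0,-0.026,0.098,0,0,0,0],[0,-0.026,0.098,0,0,0,0]]]'

```text
clock: 31.78
tcp_pos: [0.432, -0.171, 0.0614]
eef_rot: [[-0.0, 1.0, -0.001], [1.0, 0.0, 0.001], [0.001, -0.001, -1.0]]
wrist_force: [-3.1, 0.6, 19.7]
opening: 0.0091
```

arm_command --targets '[[[0,0,0,0,0,0,22],[0,0,0,0,0,0,22],[0,0,0,0,0,0,22],[0,0,-0.02,0,0,0,22],[0,0,-0.05,0,0,0,22],[0,0,-0.11,0,0,0,22],[0,0,-0.17,0,0,0,22],[0,0,-0.2,0,0,0,0],[0,0,-0.2,0,0,0,0]]]'

```text
clock: 32.9
tcp_pos: [0.4328, -0.1711, 0.262]
eef_rot: [[-0.0, 1.0, 0.002], [1.0, 0.0, 0.0], [0.0, 0.002, -1.0]]
wrist_force: [0.1, 0.1, -0.3]
opening: 0.0028
```

Run:
```python
from cl import *
from plant import capture
c=capture('wrist');c.update(pos=s['tcp_pos'],rot=s['eef_rot']);np.savez('w7.npz',**c)
print(s['wrist_force'])
hsv=cv2.cvtColor(c['img'],cv2.COLOR_RGB2HSV)
def m(lo,hi): return np.argwhere(cv2.inRange(hsv,lo,hi))[:,::-1]
uv=m((5,120,100),(24,255,255));P=wpts(c,uv);P=P[(P[:,2]>.06)&(P[:,2]<.2)&(P[:,0]>.45)&(P[:,0]<.66)&(P[:,1]<-.08)&(P[:,1]>-.26)]
A=np.c_[P[:,:2],np.ones(len(P))];co=np.linalg.lstsq(A,P[:,2],rcond=None)[0];print('cover',len(P),np.arctan(-co[0]),co,np.median(P[:,2]))
uv=m((45,80,40),(80,255,255));P=wpts(c,uv);k=(P[:,2]>.05)&(P[:,2]<.1)&(abs(P[:,0]-.515)<.04)&(abs(P[:,1]+.295)<.04);print('button',k.sum(),np.median(P[k],0),np.percentile(P[k],[3,97],axis=0))
b=np.array([np.median(P[k][:,0]),np.median(P[k][:,1]),0])
for p in (b+[0,0,.16],b+[0,0,.10]): print(row(s,p,down(90)))
```

```text
32.9 [ 0.4296  0.112  -0.2011  1.9968  0.0251  1.0329  0.2172] [ 0.4328 -0.1711  0.262 ] 0.0027815477962877555 [ 0.0913  0.1136 -0.28  ]
[ 0.0913  0.1136 -0.28  ]
cover 17641 -0.0017546516722167951 [ 0.0018 -0.0003  0.0784] 0.07946087786510492
button 209 [ 0.5117 -0.2901  0.0771] [[ 0.5002 -0.2963  0.0704]
 [ 0.5244 -0.2827  0.0786]]
(array([-119. ,   78.7,  102.1]), array([ 0.1, -0. ,  0. ]))
(array([-119.1,   78.5,  162.1]), array([ 0.1, -0. ,  0. ]))
```

The cover is shut (angle about 0). Press the button with closed fingers at (0.513, -0.293).

arm_command --targets '[[[-0.06,0.04,0.03,0,0,0,0],[-0.12,0.08,0.08,0,0,0,0],[-0.122,0.08,0.12,0,0,0,0],[-0.122,0.08,0.155,0,0,0,0],[-0.122,0.08,0.165,0,0,0,0],[-0.122,0.08,0.171,0,0,0,0],[-0.122,0.08,0.176,0,0,0,0],[-0.122,0.08,0.177,0,0,0,0],[-0.122,0.08,0.177,0,0,0,0]]]'

```text
clock: 34.08
tcp_pos: [0.5116, -0.2921, 0.0853]
eef_rot: [[-0.001, 1.0, -0.001], [1.0, 0.001, 0.001], [0.001, -0.001, -1.0]]
wrist_force: [-5.7, 2.9, 13.2]
opening: 0.0006
```

arm_command --targets '[[[0,0,-0.02,0,0,0,0],[0,0,-0.08,0,0,0,0],[0,0,-0.14,0,0,0,0],[0,-0.04,-0.2,0,0,0,0],[0,-0.08,-0.2,0,0,0,0],[0,-0.08,-0.2,0,0,0,0],[0,-0.08,-0.2,0,0,0,0]]]'

```text
clock: 34.95
tcp_pos: [0.4324, -0.2925, 0.2835]
eef_rot: [[-0.001, 1.0, 0.0], [1.0, 0.001, 0.001], [0.001, 0.0, -1.0]]
wrist_force: [-0.0, 0.9, -0.3]
opening: 0.0005
```

Run:
```python
from cl import *
from plant import capture
c=capture('wrist');a=capture('scene');np.savez('w8.npz',**c,pos=s['tcp_pos'],rot=s['eef_rot']);np.savez('scene8.npz',**a)
cv2.imwrite('pics/w8.png',np.hstack([cv2.resize(c['img'],(440,275),interpolation=3),cv2.resize(a['img'][110:260,160:420],(360,208),interpolation=2)[:208]if 0 else cv2.resize(a['img'][100:275,150:430],(360,275),interpolation=2)])[...,::-1])
c.update(pos=s['tcp_pos'],rot=s['eef_rot']);hsv=cv2.cvtColor(c['img'],cv2.COLOR_RGB2HSV)
uv=np.argwhere(cv2.inRange(hsv,(5,120,100),(24,255,255)))[:,::-1];P=wpts(c,uv);P=P[(P[:,2]>.06)&(P[:,2]<.2)&(P[:,0]>.45)&(P[:,0]<.66)&(P[:,1]<-.08)&(P[:,1]>-.26)]
A=np.c_[P[:,:2],np.ones(len(P))];print('cover',np.arctan(-np.linalg.lstsq(A,P[:,2],rcond=None)[0][0]))
```

```text
34.95 [ 0.5832  0.1866 -0.1234  1.8548  0.0247  1.102   0.4519] [ 0.4324 -0.2925  0.2835] 0.000528114449531754 [-0.0104  0.8908 -0.2517]
cover -0.0023458153525029884
```

View pics/w8.png

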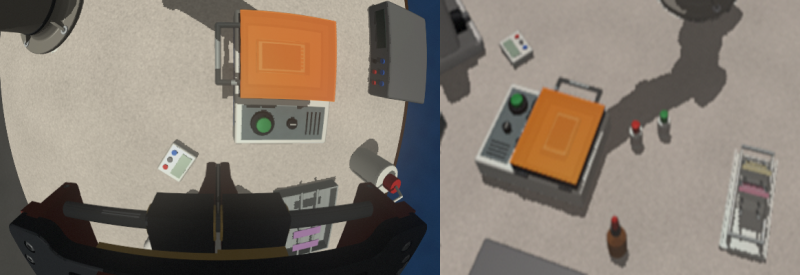

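The cover is shut with the cassette outline visible under it at (282,57) in the wrist view. Pink and cream are in their slots and the bystanders are standing. Handing in.

```bash
python3 -c "
from plant import job
print(job.job_done())"
```

```text
the job is handed in; nothing more can be done
None
```

The job is done and handed in at about 35 s on the robot's clock, well under the 72 s limit; it reports no verdict. I swung the cover up and drew the blue cassette out by its side edges. I lowered it held onto the window, shut the cover by its handle, pressed the green button and backed off.

**Last checks:**
- **Cassette:** flat on the window, within about 5 mm of its centre and about 2° off front-to-back, measured before the cover was shut. Afterwards I could see only its outline under the amber cover.
- **Cover:** shut, measured at about -0.002 rad, and the same after the button press.
- **Button:** it took 13 N with the fingertips about 7 mm below the measured top. That is past full travel, but I did not read the light's state directly.
- **The rest of the bench:** pink and cream were still in their slots and the bottles and timer stood as before. I judged this by eye in the last picture, not by measurement. The burner and loop holder were outside its crop.

**What went wrong:** tilting the tool at the rack twice ran the arm into its joint limits, touching nothing. I fitted a simple kinematic model and routed around it, which cost about 11 s. When re-gripping the handle to shut the cover, the tool stopped about 3 mm high with a 5 N push, but the grip held.

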